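# Close and latch the fume extractor's filter door

### The job

The filter in the bench fume extractor has just been changed. Swing its front door shut against the rubber seal, hook the wire bail of the draw latch on top into the keeper on the door, then press the latch lever down past centre until it lies fully home, so that the door is drawn tight on its seal. Work by feel and force nothing (stay below about 25 N), and leave the other things on the bench where they are.

Things in the scene. Friction and masses are not known exactly. Their poses are not given: they have to be found in the camera images.
- extractor: Bench fume extractor, a fixed grey sheet-metal box 130 deep (x) x 150 wide (y) x 170 mm high. Origin: centre of its underside on the bench; x points from its door to its back, z up. Its top is flat, 170 mm up. A draw latch lies along x on its top, in the plane y = -5 mm.
- filter_door (a joint): Angle of the front door (rad), hinged on a vertical line at the extractor's +y side. 0 = seal squeezed flat; grows as the free edge swings out to -x. The light hinge stays where it is left. The rubber seal is met at about 0.095 and pushes the unlatched door back to about there (15 N at the keeper for each mm of squeeze). Latched, the door lies at 0.015 to 0.08.
- door_hinge (a point): Point on the door's hinge line, 140 mm above the bench. The door is a slab 18 mm thick, 150 mm wide, from 8 to 170 mm above the bench; its back face passes through the hinge line, its front face lies 18 mm farther out.
- door_push (a point): Point on the door's front face, 113 mm from the hinge line and 140 mm above the bench: a good place to push. Its x axis points into the extractor when the door is shut.
- keeper_mid (a point): Nominal place of the keeper on the door's top edge: middle of the block, 83 mm from the hinge line, 1 mm above the floor of its groove; x points to the extractor's back when the door is shut. The keeper is screwed down through slots and really sits up to 2 mm nearer or farther along x than this point says: to be found by feel or sight.
- keeper_nose (a point): Nominal top of the keeper's nose (same unknown shift). The keeper is a steel block 18 x 18 mm, its groove floor 15 mm above the door's top, open upwards and running along y: on the extractor's side the hooked nose, 4 mm thick, 10 mm above the groove floor, leaning 2 mm over it; on the outer side a lip 3 mm thick, 5 mm above the floor. The mouth is 9 mm wide, its middle about 1.5 mm outwards (-x) of keeper_mid.
- bail_bar (a point): Middle of the cross bar of the bail, a stiff U of 5 mm steel wire: the bar runs along y; the two legs, 31 mm apart (36 mm over their outsides), run 83 mm back to their pivot on the lever. Can be gripped across both legs beside the bar. With the bar seated in the groove its centre is 0 to 3 mm above keeper_mid; on the lip it is about 7 mm, on the nose about 11 mm above it.
- latch_bail (a joint): Angle of the bail about its pivot on the lever (rad); 0 = level towards the door with the lever home. The bail's rise above level towards the door = this value minus the lever's. Raised by more than 0.75 rad it stays where it is left; lower it falls by its own weight. The pivot lies 20 mm from lever_pivot along the lever, 0.1 rad behind its line (below it when home).
- latch_lever (a joint): Angle of the lever (rad): 0 = home, flat, pointing to the extractor's back; 1.57 = upright. Light friction holds it. It follows the bail as that is moved; with the bail hooked it stands at 0.75 to 1.25. Pressing it down then draws the bail tight: the push at its end peaks at 3 to 10 N at about 0.6 rad; past dead centre at about 0.1 rad it snaps home against a stop.
- lever_pivot (a point): Middle of the lever's pivot pin, 18 mm above the extractor's top, fixed to the extractor. The pin runs along y.
- lever_tip (a point): Point on the lever's pressing face, 60 mm along it from the pivot and 6 mm to its outer side (up when home, towards the door when upright). The lever is a steel channel 18 mm wide with a tab 24 mm wide from 54 to 72 mm from the pivot.

How it is judged:
On the way, in this order (a step that is already met when the one before it is completed fails the run):
1. the door is shut up to its seal, to within 5 mm (value of joint filter_door below 0.155 rad), for 0.2 s.
2. the bail's bar lies in the keeper's groove, the lever still up (x of bail_bar in the frame of keeper_mid between -0.0085 and 0.0075 m and z of bail_bar in the frame of keeper_mid between -0.003 and 0.005 m and value of joint latch_lever above 0.55 rad), for 0.2 s.
3. the lever is pressed home past centre (value of joint latch_lever below 0.05 rad), for 0.2 s.
At the end, for the whole second after the job is handed in: The lever is home (below 0.05 rad), the bail's bar lies in the keeper's groove, and the door is drawn at least 1 mm into its seal (below 0.084 rad) (value of joint latch_lever below 0.05 rad and value of joint filter_door below 0.084 rad and x of bail_bar in the frame of keeper_mid between -0.0085 and 0.0075 m and z of bail_bar in the frame of keeper_mid between -0.003 and 0.005 m); the robot touches nothing.
It fails at once if the door is rammed more than 3 mm into its seal (over 30 N) before the latch is hooked (value of joint filter_door below 0.06 rad and value of joint latch_lever above 1.15 rad).
It fails at once if the lever is forced against its stop with more than 30 N (value of joint latch_lever below 0.06 rad and (contact force between any of the fingers, the arm and latch_lever_c0 above 30 N or contact force between any of the fingers, the arm and latch_lever_c3 above 30 N)).
It fails at once if the bail's bar is pressed on top of the keeper's nose or lip with more than 25 N (z of bail_bar in the frame of keeper_mid above 0.0055 m and (contact force between latch_bail_c0 and keeper_c1 above 25 N or contact force between latch_bail_c0 and keeper_c2 above 25 N)).
It fails at once if one of the other things on the bench is moved by more than 3 cm (distance of any of solder_reel, cutter, air_duster, driver_yellow, multimeter, torch, tweezers_near from where it was at the start of the episode above 0.03 m).
It also fails if it takes over 70 s, if anything falls off the work surface, if the arm or the gripper's body presses on something with over 40 N, if the wrist force passes 120 N, or if a joint passes its speed limit or range.

### The arm

A 6-joint arm with a two-finger parallel gripper is mounted at the origin on the work surface; the furniture and walls round the work are solid. World frame = base frame: x ahead of the robot, y to its left, z up, the work surface at z = 0. Lengths are in m, angles in rad, forces in N, time in s.
With the tool pointing down it reaches from about 0.3 to 0.775 m from the base axis. Payload 14.6 kg.
Tool frame: the origin (TCP) lies between the finger pads; the fingertips stand ahead of it and the grasp point (between the pads) lies 8 mm behind it (ctrl.nose_length is the x of the fingertips in the tool frame, in m); x points along the fingers, z is the direction in which the jaws open and shut, and the axes are right-handed (so a half turn about x gives the same grasp; the last joint's range is limited). The gripper opens to 85 mm and grips with 20 to 120 N. Pads are 22 mm wide; open, the fingers measure 114 mm over their backs; the gripper's body (76 mm by 85 mm) begins 54 mm behind the grasp point. The pads swing forward as they close: fully open they stand 13 mm farther back than shut.
Start: joints at [1.121, 0.3, 1.521, -0, 1.321, -0.067], TCP at [0.205, 0.51, 0.213] pointing down, gripper open.
Joint ranges: [-3.03, 3.03], [-0.79, 2.21], [0.23, 2.52], [-1.04, 4.18], [0, 3.07], [-2.55, 2.55]. Speed limits (rad/s): [2.22, 2.22, 2.57, 3.14, 3.14, 3.14].

### API

Orientations are given as a rotation vector (axis times angle).
In Python, from bench import ctrl gives the robot as it stands.
- The arm moves only by the tool carry_out, never from a script. Its argument "series" is text: rows parted by semicolons, each of 5 numbers parted by spaces: the closure, from -1 (fully open) to 1 (shut), then the shift along the world's x, y, z in units of 30 mm (1.0 is 30 mm), then the turn about the world's z in units of 10 degrees (1.0 is 10 degrees). A call has 1 to 8 rows; each row shifts and turns the commanded pose from where the row before left it; what a row does not reach is not made up. A row lasts 1/8 s, in which the tool goes at most 62.5 mm and 10.7 degrees, less where a joint would pass 70% of its speed; a pose out of reach is approached as far as the arm can. A call is refused whole if a number of a shift passes 1 or a number of a turn 1, either way. A call with a gripper value outside its range is refused whole. The fingers move at their own pace and stop on an object; the grip force is fixed at half the most. Time passes only in rows, so rows that do not move let the fingers close. It gives the time, the measured TCP pose, the force and the opening at its end, in the units of the state.
- ctrl.read_state(): the state, without advancing time (a new reading comes with each control period).
- ctrl.snapshot(name): name is "scene" or "top" or "wrist"; returns the picture (384x512x3 uint8, red, green, blue); there is no depth.
- ctrl.camera_info(name): a dict with "intrinsics" (3x3 intrinsics, pixels), "rvec" (rotation vector, rad) and "tvec" (3), from world to camera coordinates, as OpenCV has them; the wrist camera has in their place "T_tool_cam" (4x4, takes a point from camera to tool coordinates, whose origin is the TCP and whose axes are the tool frame's). Camera axes: x right, y down, z forward; pixel columns grow to the right and rows downward; lengths in m; the calibration is good to about 2 mm. A picture is of the moment at which its call begins: read the wrist's pose just before it. camera_info takes no time and is no camera call.
- ctrl.close_job(): hands the job in, once; it reports no verdict.
The state is a dict: "t": time; "q": joint angles; "joint_vel": joint speeds; "joint_torque": joint torques, N m; "eef_pos": TCP position; "ee_rot": TCP orientation; "wrist_force": force on the tool from outside, world axes, zero at the start; "moment": the same for the moment, N m; "width": opening from 0.0 (shut) to 1.0 (fully open).
Only numpy, scipy, OpenCV 4.12 (cv2) and the standard library are available. Lean on these libraries where they do the work, as an engineer would, in place of code of your own. Each camera call takes 0.05 s, during which the arm holds its last target.

## Working session

There is one attempt and no reset: what is moved stays moved. The work goes in short steps, Python scripts to look and compute and a tool call to move; the robot and the scene stay as the last step left them, time stands still between calls to the robot, and variables do not carry over. Pictures are saved under pics/ and viewed, and the job is handed in when it is done.

Besides the shell and the picture viewer there is one more tool, called after ">>>" by a JSON object that holds its "method" and its "body", one argument or row to a line. carry_out: Moves the arm, as the interface text tells. Its arguments: {"type":"object","properties":{"series":{"type":"string"}},"required":["series"]}

```bash
ls; mkdir -p pics
cat > h.py <<'E'
import numpy as np, cv2
from bench import ctrl
def save(name,fn):
    im=ctrl.snapshot(name); cv2.imwrite('pics/'+fn,cv2.cvtColor(im,cv2.COLOR_RGB2BGR)); return im
def cam(name):
    c=ctrl.camera_info(name); K=np.array(c['intrinsics'],float)
    if 'rvec' in c:
        R=cv2.Rodrigues(np.array(c['rvec'],float))[0]; t=np.array(c['tvec'],float).ravel()
    else:
        s=ctrl.read_state(); Rt=cv2.Rodrigues(np.array(s['ee_rot'],float))[0]; T=np.eye(4);T[:3,:3]=Rt;T[:3,3]=s['eef_pos']
        M=np.linalg.inv(T@np.array(c['T_tool_cam'])); R=M[:3,:3];t=M[:3,3]
    return K,R,t
def ray(cm,u,v):
    K,R,t=cm; d=R.T@np.linalg.solve(K,[u,v,1.]); return -R.T@t,d/np.linalg.norm(d)
def onplane(cm,u,v,z):
    o,d=ray(cm,u,v); return o+d*(z-o[2])/d[2]
def proj(cm,p):
    K,R,t=cm; q=K@(R@np.asarray(p,float)+t); return q[:2]/q[2]
def tri(c1,p1,c2,p2):
    o1,d1=ray(c1,*p1);o2,d2=ray(c2,*p2)
    A=np.c_[d1,-d2]; s=np.linalg.lstsq(A,o2-o1,rcond=None)[0]
    a=o1+s[0]*d1;b=o2+s[1]*d2; return (a+b)/2,np.linalg.norm(a-b)
E
python3 - <<'E'
from h import *
for n in ['scene','top','wrist']:
    save(n,n+'0.png'); K,R,t=cam(n); print(n,K.tolist(),(-R.T@t).round(3),R[2].round(3))
print(ctrl.read_state(),ctrl.nose_length)
E
```

```text
pics
scene [[354.7333516724992, 0.0, 249.53939914146792], [0.0, 354.7333516724992, 187.36436151402694], [0.0, 0.0, 1.0]] [ 0.91  -0.297  0.839] [-0.546  0.001 -0.837]
top [[496.0123336876783, 0.0, 254.46625769277543], [0.0, 496.0123336876783, 195.2508088246057], [0.0, 0.0, 1.0]] [ 0.376 -0.303  0.967] [ 0.087  0.03  -0.996]
wrist [[332.97858574629106, 0.0, 257.4869857348898], [0.0, 332.97858574629106, 196.5318207367053], [0.0, 0.0, 1.0]] [0.139 0.536 0.374] [ 0.263 -0.107 -0.959]
{'t': 0.15, 'q': array([ 1.12136477e+00,  3.00301416e-01,  1.52145692e+00,  3.10590352e-05,
        1.32072152e+00, -6.65652443e-02]), 'joint_vel': array([ 0.00161813, -0.00232743, -0.00337097,  0.0012818 ,  0.00026117,
        0.00172627]), 'joint_torque': array([ 8.23607443e-04, -5.43662667e+01, -3.61891258e+01, -9.33015167e-05,
        3.10173375e-03, -1.89221379e-05]), 'eef_pos': array([0.20535721, 0.51000141, 0.21306694]), 'ee_rot': array([-0.92315985,  1.36715182,  0.92246646]), 'wrist_force': array([ 0.54046372, -0.09946178, -0.09287004]), 'moment': array([-0.03443048,  0.01516718, -0.02486667]), 'width': 1.0021296237470576} 0.011
```

View pics/scene0.png

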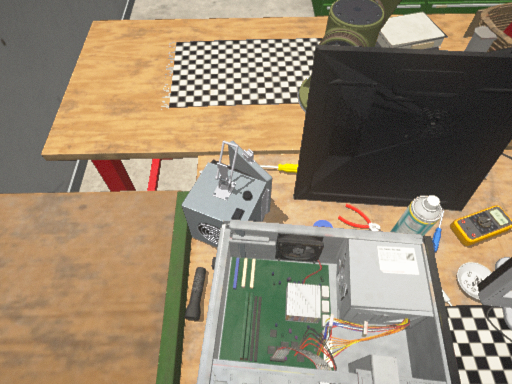

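View pics/top0.png

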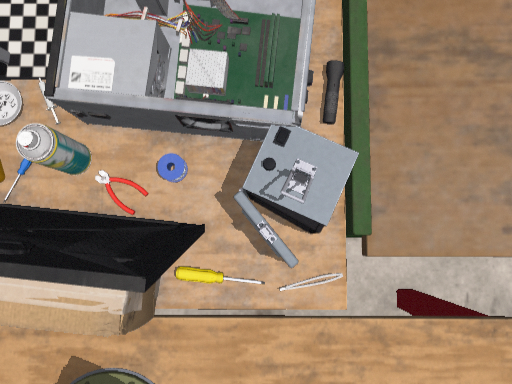

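Run:
```python
from h import *
print(cv2.Rodrigues(ctrl.read_state()['ee_rot'])[0].round(3))
```

```text
[[-0.    -0.928  0.374]
 [-0.001  0.374  0.928]
 [-1.     0.    -0.001]]
```

Run:
```python
from h import *
a=cv2.imread('pics/top0.png')[100:300,200:370]; cv2.imwrite('pics/top0z.png',cv2.resize(a,None,fx=4,fy=3,interpolation=cv2.INTER_CUBIC) if 0 else cv2.resize(a,None,fx=3,fy=3,interpolation=cv2.INTER_CUBIC))
a=cv2.imread('pics/scene0.png')[130:250,170:310]; cv2.imwrite('pics/scene0z.png',cv2.resize(a,None,fx=5,fy=5,interpolation=cv2.INTER_CUBIC))
ct=cam('top');cs=cam('scene')
for p in [(0,0,0),(.5,0,0),(.5,-.5,0),(.5,-.3,0),(.3,-.3,0)]: print(p,proj(ct,p).round(),proj(cs,p).round())
for u,v in [(357,155),(270,126),(240,190),(320,228)]: print(onplane(ct,u,v,.17).round(4))
```

```text
(0, 0, 0) [110. 438.] [335.  96.]
(0.5, 0, 0) [116. 176.] [364. 229.]
(0.5, -0.5, 0) [370. 175.] [172. 233.]
(0.5, -0.3, 0) [268. 175.] [249. 231.]
(0.3, -0.3, 0) [268. 278.] [248. 169.]
[ 0.5106 -0.4445  0.17  ]
[ 0.5591 -0.3042  0.17  ]
[ 0.4544 -0.2555  0.17  ]
[ 0.393  -0.3837  0.17  ]
```

View pics/top0z.png

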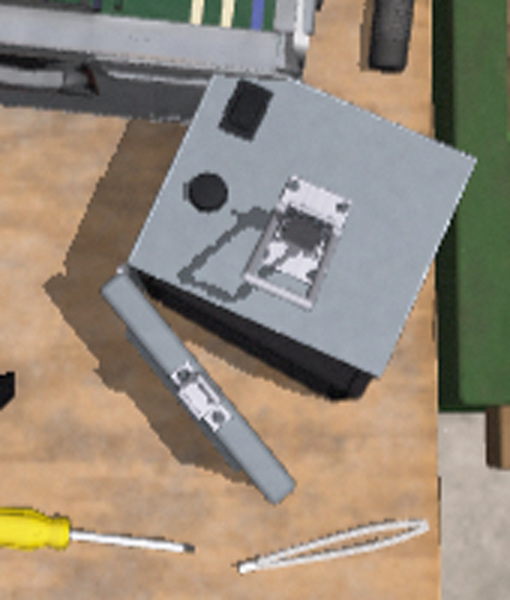

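View pics/scene0z.png

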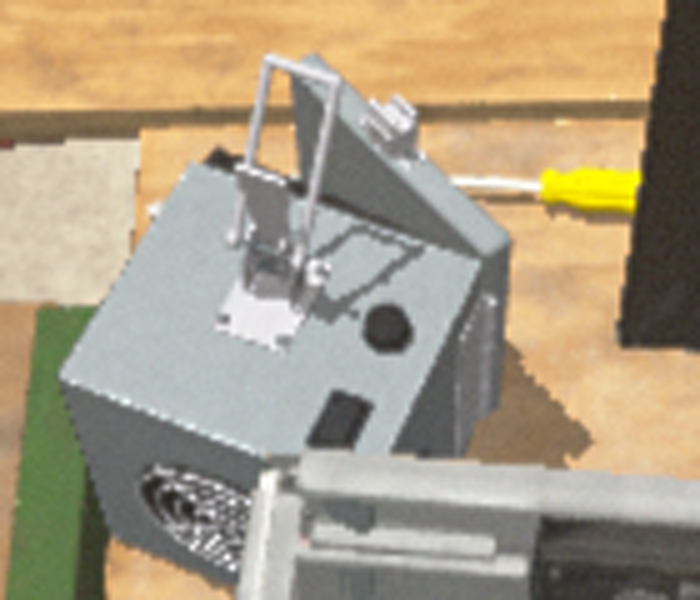

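Run:
```python
from h import *
ct=cam('top');cs=cam('scene')
# corners ext frame: FL(-.065,.075) BL(.065,.075) BR(.065,-.075) FR(-.065,-.075)
px=[(243.3,188.3),(271,125),(358.3,152.3),(325.7,225.7)]
W=np.array([onplane(ct,u,v,.17)[:2] for u,v in px]); E=np.array([(-.065,.075),(.065,.075),(.065,-.075),(-.065,-.075)])
print(W.round(4)); print([np.linalg.norm(W[i]-W[(i+1)%4]).round(4) for i in range(4)])
# scene corners: zoom/5+(170,130)
ps=[(480/5+170,258/5+130),(395/5+170,455/5+130),(62/5+170,378/5+130),(195/5+170,165/5+130)]
Ws=np.array([onplane(cs,u,v,.17)[:2] for u,v in ps]);print(Ws.round(4))
print([np.linalg.norm(Ws[i]-Ws[(i+1)%4]).round(4) for i in range(4)])
def fit(E,W):
    ec=E.mean(0);wc=W.mean(0);a=(E-ec);b=(W-wc)
    th=np.arctan2((a[:,0]*b[:,1]-a[:,1]*b[:,0]).sum(),(a*b).sum()); R=np.array([[np.cos(th),-np.sin(th)],[np.sin(th),np.cos(th)]])
    return th,wc-R@ec,(W-wc-(a@R.T)).round(4)
for w in (W,Ws): 
    th,c,r=fit(E,w);print(np.degrees(th),c,r.tolist())
# door top: zoomed top corners hinge-end & free end
dp={'hb':(128,270),'hf':(103,288),'fb':(295,482),'ff':(272,500)}
for k,(u,v) in dp.items(): print(k,onplane(ct,u/3+200,v/3+100,.17).round(4))
# bail bar ends top zoom (246,275),(312,305); scene zoom (270,60),(335,78)
for a,b in [((247,276),(335,78)),((312,303),(270,60))]:
    pass
for a in [(247,276),(312,303)]:
    for b in [(270,60),(335,78)]:
        p,e=tri(ct,(a[0]/3+200,a[1]/3+100),cs,(b[0]/5+170,b[1]/5+130)); print(a,b,p.round(4),e.round(4))
```

```text
[[ 0.4571 -0.2609]
 [ 0.5608 -0.3059]
 [ 0.515  -0.4467]
 [ 0.3967 -0.3928]]
[np.float64(0.113), np.float64(0.148), np.float64(0.13), np.float64(0.1451)]
[[ 0.459  -0.2584]
 [ 0.559  -0.2986]
 [ 0.5181 -0.4435]
 [ 0.403  -0.3907]]
[np.float64(0.1078), np.float64(0.1505), np.float64(0.1266), np.float64(0.1437)]
-22.415400900404542 [ 0.48240174 -0.35154563] [[0.0062, -0.0034], [-0.0103, 0.0011], [0.0011, -0.001], [0.003, 0.0033]]
-20.951153743275125 [ 0.48473704 -0.34780699] [[0.0081, -0.0039], [-0.0133, 0.0024], [-0.0006, -0.0024], [0.0057, 0.0039]]
hb [ 0.4543 -0.2598  0.17  ]
hf [ 0.4446 -0.2464  0.17  ]
fb [ 0.3412 -0.3488  0.17  ]
ff [ 0.3317 -0.3365  0.17  ]
(247, 276) (270, 60) [ 0.4407 -0.3334  0.2895] 0.0253
(247, 276) (335, 78) [ 0.4409 -0.3207  0.2772] 0.0008
(312, 303) (270, 60) [ 0.4284 -0.3493  0.2746] 0.0039
(312, 303) (335, 78) [ 0.4296 -0.3363  0.2652] 0.0311
```

Run:
```python
from h import *
ct=cam('top');cs=cam('scene')
for a in [(205,228),(155,290)]:
  for b in [(315,45),(295,197)]:
    p,e=tri(ct,a,cs,b); print(a,b,p.round(3),e.round(3))
print(onplane(cs,295,197,0),onplane(cs,460,208,0),proj(cs,(.205,.51,.213)))
```

```text
(205, 228) (315, 45) [ 0.39  -0.211  0.471] 0.056
(205, 228) (295, 197) [ 0.397 -0.174 -0.002] 0.007
(155, 290) (315, 45) [ 0.321 -0.173  0.422] 0.011
(155, 290) (295, 197) [ 0.266 -0.09  -0.19 ] 0.104
[ 0.39757823 -0.17049875  0.        ] [ 4.42223388e-01  2.71884836e-01 -1.11022302e-16] [561.6948603   84.63307524]
```

View pics/wrist0.png

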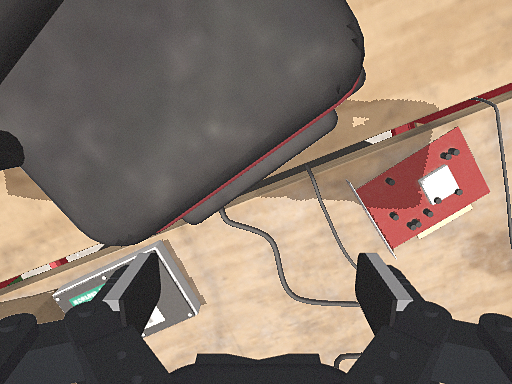

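>>> {"method": "carry_out", "body": {
  "series": "-1 0.3 0 1 0; -1 0.3 0 1 0; -1 0.3 0 1 0; -1 0.3 0 1 0; -1 0.3 0 1 0; -1 0.3 0 1 0; -1 0.3 0 1 0; -1 0.3 0 1 0"
}}

```text
t: 1.15
eef_pos: [0.2777, 0.5101, 0.4542]
ee_rot: [-0.923, 1.367, 0.923]
wrist_force: [0.0, -0.2, 0.2]
width: 1.004
```

>>> {"method": "carry_out", "body": {
  "series": "-1 0.6 0 1 0; -1 0.6 0 1 0; -1 0.6 0 1 0; -1 0.6 -0.5 0.8 0; -1 0.6 -1 0 0; -1 0.6 -1 0 0; -1 0.6 -1 0 0; -1 0.6 -1 0 0"
}}

```text
t: 2.15
eef_pos: [0.4219, 0.3742, 0.5673]
ee_rot: [-0.923, 1.367, 0.923]
wrist_force: [0.6, 0.3, 0.5]
width: 1.0
```

>>> {"method": "carry_out", "body": {
  "series": "-1 0.3 -1 0 0; -1 0.3 -1 0 0; -1 0.3 -1 0 0; -1 0.3 -1 0 0; -1 0.3 -1 0 0; -1 0.3 -1 0 0; -1 0 -1 0 0; -1 0 -1 0 0"
}}

```text
t: 3.15
eef_pos: [0.4755, 0.1342, 0.5672]
ee_rot: [-0.923, 1.367, 0.923]
wrist_force: [0.0, 0.2, -0.1]
width: 0.999
```

>>> {"method": "carry_out", "body": {
  "series": "-1 0 -1 0 0; -1 0 -1 0 0; -1 0 -1 0 0; -1 -0.3 -1 0 0; -1 -0.3 -1 0 0; -1 -0.3 -1 0 0; -1 -0.3 -1 0 0; -1 -0.3 -1 0 -0.2"
}}

```text
t: 4.15
eef_pos: [0.43, -0.1058, 0.5674]
ee_rot: [-0.896, 1.379, 0.896]
wrist_force: [-0.6, -0.3, -0.3]
width: 1.004
```

>>> {"method": "carry_out", "body": {
  "series": "-1 0 -1 0 0; -1 0 -1 0 0; -1 0 -1 -0.4 0; -1 0 -1 -0.7 0; -1 0 -1 -0.9 0; -1 0 -1 -1 0; -1 0 -0.6 -1 0; -1 0 0 0 0"
}}

```text
t: 5.15
eef_pos: [0.4301, -0.3033, 0.4454]
ee_rot: [-0.892, 1.38, 0.899]
wrist_force: [0.3, 0.3, 0.4]
width: 0.998
```

Run:
```python
from h import *
import pickle
c=cam('wrist'); save('wrist','w1.png'); pickle.dump(c,open('w1.pkl','wb')); print(ctrl.read_state()['q'].round(2), ctrl.read_state()['eef_pos'])
```

```text
[-0.68  0.19  1.12  0.    1.83 -1.84] [ 0.43029519 -0.30268257  0.44752893]
```

View pics/w1.png

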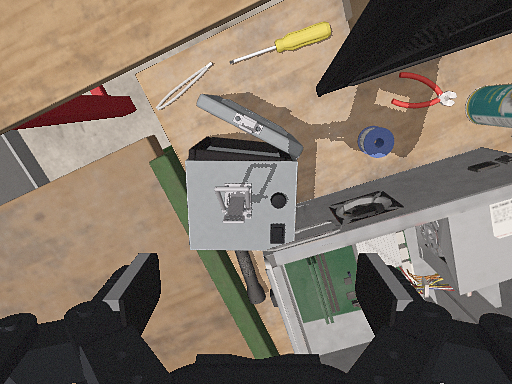

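Run:
```python
from h import *
a=cv2.imread('pics/w1.png')[80:260,170:320]; cv2.imwrite('pics/w1z.png',cv2.resize(a,None,fx=4,fy=4,interpolation=cv2.INTER_CUBIC)[:600] if 0 else cv2.resize(a,None,fx=3.3,fy=3.3,interpolation=cv2.INTER_CUBIC))
```

```text
(no output)
```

View pics/w1z.png

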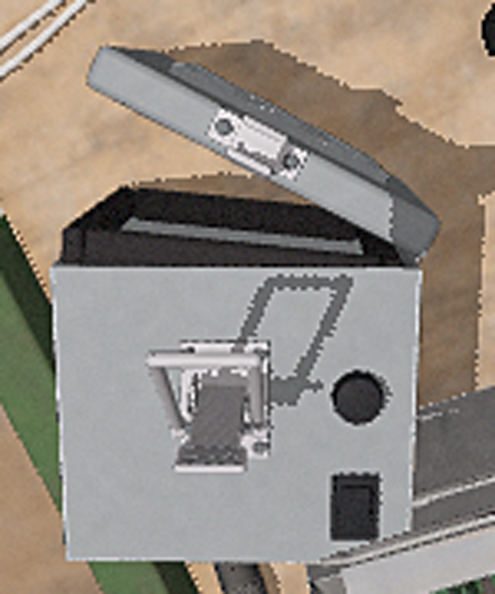

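Run:
```python
from h import *
import pickle
c=pickle.load(open('w1.pkl','rb')); f=lambda u,v:(u/3.3+170-.35,v/3.3+80-.35)
P={k:onplane(c,*f(*p),.17)[:2] for k,p in dict(FR=(53,267),FL=(418,268),BR=(68,560),Rm=(411,525)).items()}
for k,v in P.items(): print(k,v.round(4))
d=lambda a,b:(np.linalg.norm(P[b]-P[a]).round(4),np.degrees(np.arctan2(*(P[b]-P[a])[::-1])).round(2))
print(d('FR','FL'),d('FR','BR'),d('Rm','FL'))
for k,p in dict(dFF=(103,47),dFB=(88,82),dHB=(393,258-2),dHF=(393,190),dx=(418,262)).items(): print(k,onplane(c,*f(*p),.17).round(4))
```

```text
FR [ 0.3975 -0.3935]
FL [ 0.4575 -0.26  ]
BR [ 0.5142 -0.4468]
Rm [ 0.5596 -0.3048]
(np.float64(0.1463), np.float64(65.8)) (np.float64(0.1283), np.float64(-24.58)) (np.float64(0.1115), np.float64(156.29))
dFF [ 0.3303 -0.3372  0.17  ]
dFB [ 0.3395 -0.3482  0.17  ]
dHB [ 0.449  -0.2673  0.17  ]
dHF [ 0.4248 -0.2573  0.17  ]
dx [ 0.4553 -0.2591  0.17  ]
```

```bash
cat >> h.py <<'E'
TH=np.radians(-24.5); EX=np.array([np.cos(TH),np.sin(TH)]); EY=np.array([-np.sin(TH),np.cos(TH)]); C0=np.array([.4858,-.3535])
def e2w(x,y): return C0+x*EX+y*EY
def w2e(p): d=np.asarray(p)[:2]-C0; return np.array([d@EX,d@EY])
H=e2w(-.065,.075)
def uu(f): return -EY*np.cos(f)-EX*np.sin(f)
def nn(f): return -EX*np.cos(f)+EY*np.sin(f)
def st():
    s=ctrl.read_state(); R=cv2.Rodrigues(s['ee_rot'])[0]
    print('t',round(s['t'],2),'tcp',s['eef_pos'].round(4),'ext',w2e(s['eef_pos']).round(4),'yaw_jaw-EY deg',np.degrees(np.arctan2(R[1,2],R[0,2])-np.arctan2(EY[1],EY[0])).round(2),'F',s['wrist_force'].round(1),'w',s['width'].round(3)); return s
E
python3 - <<'E'
from h import *
s=st(); p0=s['eef_pos'][:2]
for f in [.65,.6,.5,.4,.3,.2,.15,.12,.1,.09,.08]:
    p=H+.132*uu(f)+nn(f)*(.018+.011*np.cos(f)+.0145*np.sin(f)); print(f,p.round(4),w2e(p).round(4),((p-p0)/.03).round(2))
    p0=p
E
```

```text
Traceback (most recent call last):
  File "h.py", line 31, in st
    print('t',round(s['t'],2),'tcp',s['eef_pos'].round(4),'ext',w2e(s['eef_pos']).round(4),'yaw_jaw-EY deg',np.degrees(np.arctan2(R[1,2],R[0,2])-np.arctan2(EY[1],EY[0])).round(2),'F',s['wrist_force'].round(1),'w',s['width'].round(3)); return s
                                                                                                                                                                                                                     ^^^^^^^^^^^^^^^^
AttributeError: 'float' object has no attribute 'round'
```

```bash
sed -i "s/s\['width'\].round(3)/round(s['width'],3)/" h.py
python3 - <<'E'
from h import *
s=st(); p0=s['eef_pos'][:2]
for f in [.65,.6,.5,.4,.3,.2,.15,.12,.1,.09,.08]:
    p=H+.132*uu(f)+nn(f)*(.018+.011*np.cos(f)+.0145*np.sin(f)); print(f,p.round(4),w2e(p).round(4),((p-p0)/.03).round(2))
    p0=p
E
```

```text
t 5.2 tcp [ 0.4303 -0.3027  0.4475] ext [-0.0716  0.0232] yaw_jaw-EY deg 0.53 F [0.9 0.5 0.7] w 1.001
0.65 [ 0.3247 -0.2895] [-0.1732 -0.0086] [-3.52  0.44]
0.6 [ 0.3265 -0.2963] [-0.1686 -0.014 ] [ 0.06 -0.23]
0.5 [ 0.3314 -0.3098] [-0.1587 -0.0243] [ 0.16 -0.45]
0.4 [ 0.3377 -0.3227] [-0.1475 -0.0334] [ 0.21 -0.43]
0.3 [ 0.3455 -0.3351] [-0.1353 -0.0414] [ 0.26 -0.41]
0.2 [ 0.3546 -0.3466] [-0.1223 -0.0481] [ 0.3  -0.38]
0.15 [ 0.3597 -0.3519] [-0.1154 -0.0509] [ 0.17 -0.18]
0.12 [ 0.3629 -0.355 ] [-0.1112 -0.0524] [ 0.11 -0.1 ]
0.1 [ 0.365 -0.357] [-0.1084 -0.0533] [ 0.07 -0.07]
0.09 [ 0.3661 -0.358 ] [-0.107  -0.0537] [ 0.04 -0.03]
0.08 [ 0.3673 -0.359 ] [-0.1056 -0.0542] [ 0.04 -0.03]
```

>>> {"method": "carry_out", "body": {
  "series": "1 -0.9 0.1 0 0; 1 -0.9 0.1 0 0; 1 -0.9 0.1 -0.3 0; 1 -0.8 0 -0.8 0; 1 0 0 -1 0; 1 0 0 -1 0; 1 0 0 -1 0; 1 0 0 -1 0"
}}

```text
t: 6.2
eef_pos: [0.3261, -0.2935, 0.2956]
ee_rot: [-0.899, 1.377, 0.894]
wrist_force: [0.7, 0.1, -0.4]
width: 0.001
```

Run:
```python
from h import *
st(); save('scene','s2.png'); save('top','t2.png');st()
a=np.hstack([cv2.imread('pics/s2.png')[60:260,130:400],cv2.imread('pics/t2.png')[120:320,130:400]]);cv2.imwrite('pics/c2.png',cv2.resize(a,None,fx=1.45,fy=1.45))
```

```text
t 6.2 tcp [ 0.3261 -0.2935  0.2956] ext [-0.1702 -0.0116] yaw_jaw-EY deg 0.62 F [ 0.7  0.1 -0.4] w 0.001
t 6.3 tcp [ 0.3255 -0.2929  0.2939] ext [-0.171  -0.0114] yaw_jaw-EY deg 0.61 F [ 0.1 -0.2 -0.3] w 0.001
```

View pics/c2.png

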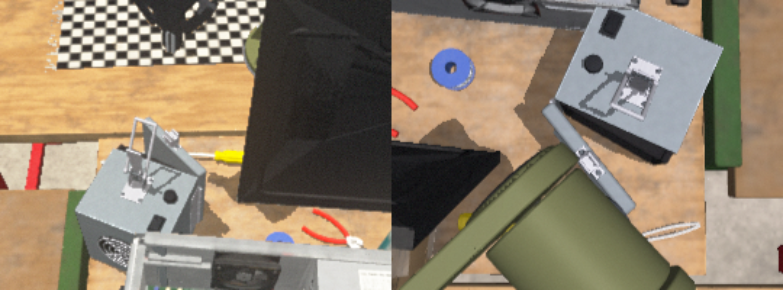

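View pics/s2.png

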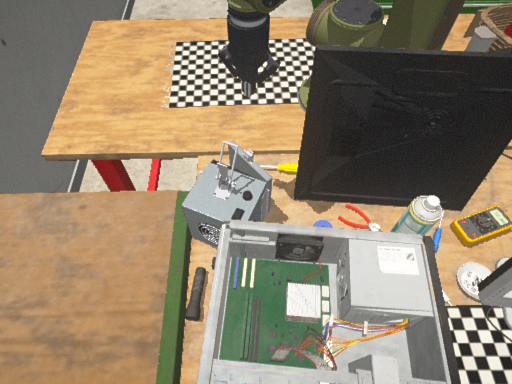

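View pics/t2.png

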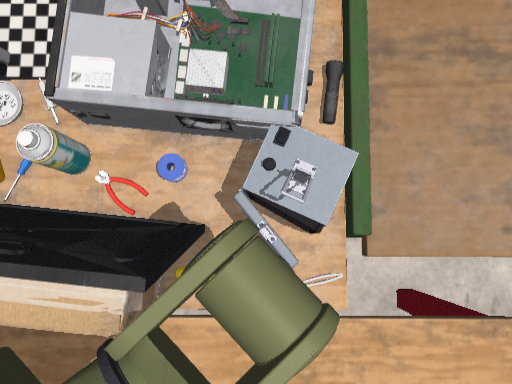

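>>> {"method": "carry_out", "body": {
  "series": "1 0 0 -1 0; 1 0 0 -1 0; 1 0 0 -1 0; 1 0 0 -1 0; 1 0 0 -0.8 -0.05; 1 0 0 0 0"
}}

```text
t: 7.05
eef_pos: [0.326, -0.2939, 0.1514]
ee_rot: [-0.89, 1.381, 0.89]
wrist_force: [0.3, -0.7, 0.5]
width: 0.001
```

Run:
```python
from h import *
s=st(); save('scene','s3.png'); 
p=s['eef_pos'][:2]; f=.49; print((p-H)@nn(f)-.018-.011*np.cos(f)-.0145*np.sin(f),(p-H)@uu(f)); print(s['joint_torque'].round(2))
a=cv2.imread('pics/s3.png')[60:260,130:330];cv2.imwrite('pics/c3.png',cv2.resize(a,None,fx=3,fy=3))
p0=np.array([.326,-.2935])
for f in [.5,.4,.3,.2,.15,.12,.1]:
    p=H+.132*uu(f)+nn(f)*(.018+.011*np.cos(f)+.0145*np.sin(f)); print(f,((p-p0)/.03).round(2)); p0=p
```

```text
t 7.05 tcp [ 0.326  -0.2939  0.1514] ext [-0.1701 -0.012 ] yaw_jaw-EY deg 0.1 F [ 0.3 -0.7  0.5] w 0.001
0.01724116556866688 0.1262643789504893
[ -0.04 -38.24 -31.05  -0.    -0.6    0.1 ]
0.5 [ 0.18 -0.54]
0.4 [ 0.21 -0.43]
0.3 [ 0.26 -0.41]
0.2 [ 0.3  -0.38]
0.15 [ 0.17 -0.18]
0.12 [ 0.11 -0.1 ]
0.1 [ 0.07 -0.07]
```

View pics/c3.png

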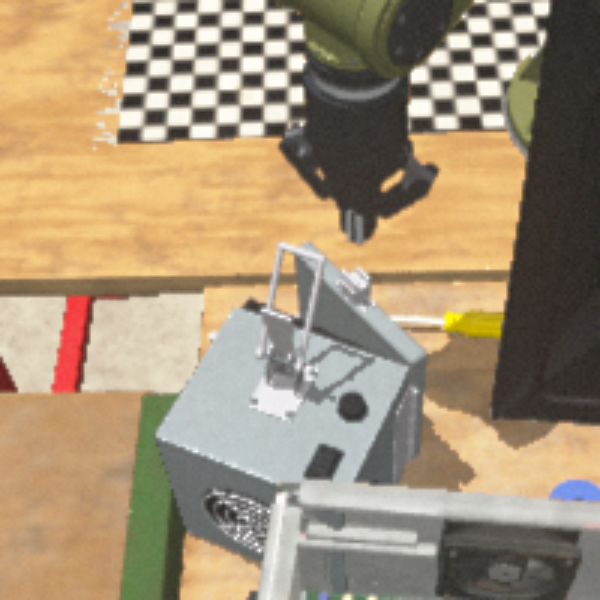

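>>> {"method": "carry_out", "body": {
  "series": "1 0.18 -0.54 0 0; 1 0.21 -0.43 0 0; 1 0.26 -0.41 0 0; 1 0.15 -0.19 0 0; 1 0.15 -0.19 0 0; 1 0 0 0 0"
}}

```text
t: 7.85
eef_pos: [0.3552, -0.3478, 0.1522]
ee_rot: [-0.892, 1.38, 0.887]
wrist_force: [1.3, 0.7, 7.5]
width: -0.002
```

Run:
```python
from h import *
s=st(); save('scene','s4.png'); 
a=cv2.imread('pics/s4.png')[90:250,150:310];cv2.imwrite('pics/c4.png',cv2.resize(a,None,fx=3.6,fy=3.6))
```

```text
t 7.85 tcp [ 0.3552 -0.3478  0.1522] ext [-0.1212 -0.049 ] yaw_jaw-EY deg 0.07 F [1.3 0.7 7.5] w -0.002
```

View pics/c4.png

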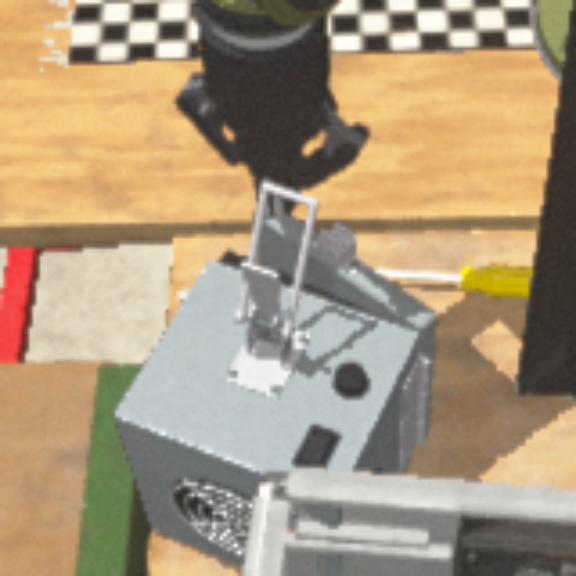

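>>> {"method": "carry_out", "body": {
  "series": "1 0 0 0.2 0; 1 0 0 0 0"
}}

```text
t: 8.15
eef_pos: [0.3543, -0.3469, 0.1573]
ee_rot: [-0.89, 1.381, 0.889]
wrist_force: [-0.8, -0.2, -0.1]
width: -0.001
```

>>> {"method": "carry_out", "body": {
  "series": "1 0 0 0.15 0; 1 0.17 -0.18 0 0; 1 0.11 -0.1 0 0; 1 0 0 0 0"
}}

```text
t: 8.65
eef_pos: [0.3625, -0.3551, 0.1607]
ee_rot: [-0.889, 1.381, 0.89]
wrist_force: [-0.1, 1.5, -0.4]
width: -0.002
```

Run:
```python
from h import *
s=st(); save('scene','s5.png'); 
a=cv2.imread('pics/s5.png')[90:250,150:310];cv2.imwrite('pics/c5.png',cv2.resize(a,None,fx=3.6,fy=3.6))
```

```text
t 8.65 tcp [ 0.3625 -0.3551  0.1607] ext [-0.1115 -0.0526] yaw_jaw-EY deg 0.07 F [-0.1  1.5 -0.4] w -0.002
```

View pics/c5.png

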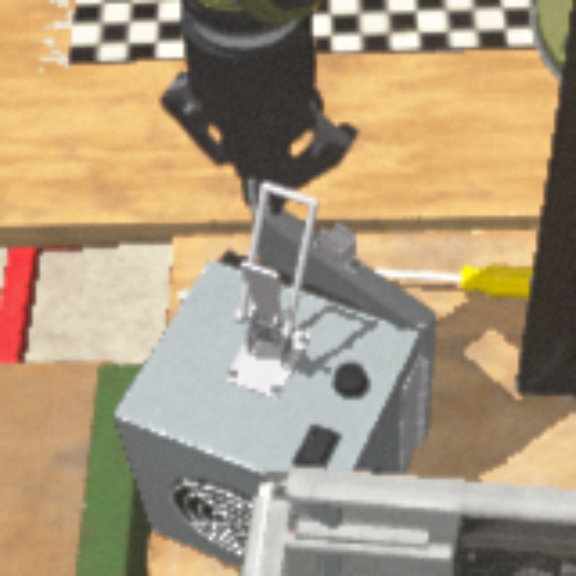

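>>> {"method": "carry_out", "body": {
  "series": "1 0.14 -0.07 0 0; 1 0.14 -0.07 0 0; 1 0 0 0 0"
}}

```text
t: 9.07
eef_pos: [0.371, -0.3593, 0.1609]
ee_rot: [-0.89, 1.381, 0.89]
wrist_force: [-0.0, 0.3, -0.5]
width: -0.001
```

>>> {"method": "carry_out", "body": {
  "series": "1 0.09 -0.04 0 0; 1 0 0 0 0"
}}

```text
t: 9.32
eef_pos: [0.3736, -0.3604, 0.161]
ee_rot: [-0.89, 1.381, 0.89]
wrist_force: [-0.2, -0.3, 0.0]
width: -0.004
```

Run:
```python
from h import *
s=st(); save('scene','s6.png'); save('top','t6.png')
a=cv2.imread('pics/s6.png')[90:250,150:310];cv2.imwrite('pics/c6.png',cv2.resize(a,None,fx=3.6,fy=3.6))
```

```text
t 9.32 tcp [ 0.3736 -0.3604  0.161 ] ext [-0.0993 -0.0529] yaw_jaw-EY deg 0.07 F [-0.2 -0.3  0. ] w -0.004
```

View pics/c6.png

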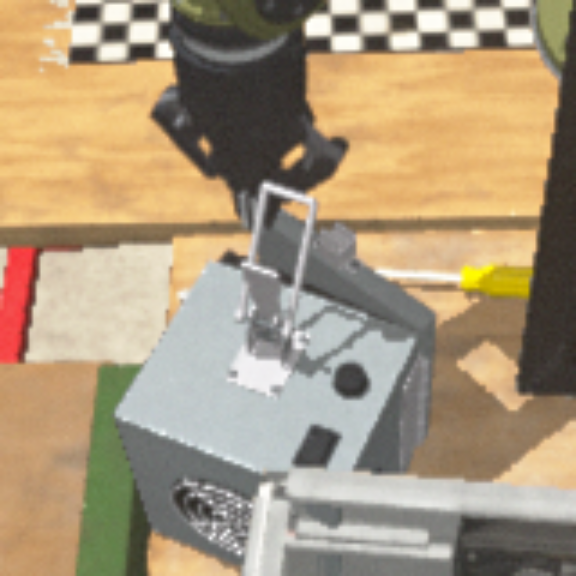

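Run:
```python
from h import *
a=cv2.imread('pics/t6.png')[100:300,200:400]; a=cv2.resize(a,None,fx=2,fy=2)
b=cv2.imread('pics/s6.png')[110:220,180:290]; b=cv2.resize(b,(400,400),interpolation=cv2.INTER_CUBIC)
cv2.imwrite('pics/c6b.png',np.hstack([a,b]))
ct=cam('top');cs=cam('scene')
f=lambda u,v:(u/3.6+150,v/3.6+90)
for f0 in [.1,.2,.3,.4]:
  for d in [.15]:
    print(f0,'free top back corner scene c6 px',((proj(cs,[*(H+d*uu(f0)),.17])-[180,110])*400/110).round(),'front',((proj(cs,[*(H+d*uu(f0)+.018*nn(f0)),.17])-[180,110])*400/110).round())
s=ctrl.read_state(); p=s['eef_pos'].copy(); p[2]-=.011; print('tip',((proj(cs,p)-[180,110])*400/110).round())
```

```text
0.1 free top back corner scene c6 px [111. 167.] front [126. 149.]
0.2 free top back corner scene c6 px [124. 152.] front [141. 135.]
0.3 free top back corner scene c6 px [139. 138.] front [157. 123.]
0.4 free top back corner scene c6 px [155. 126.] front [175. 112.]
tip [155. 175.]
```

View pics/c6b.png

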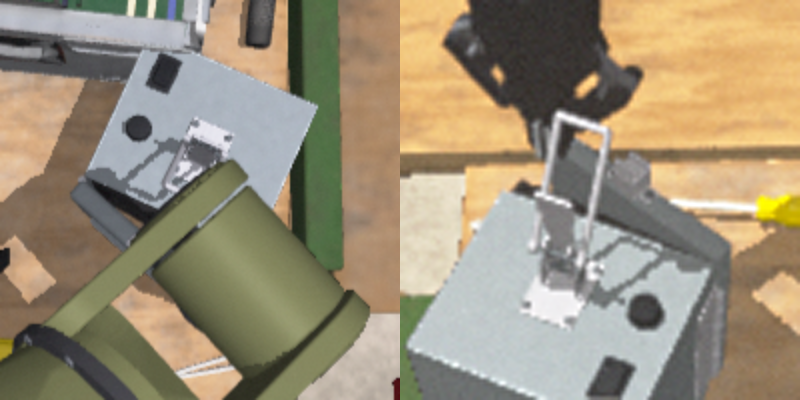

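Run:
```python
from h import *
b=cv2.imread('pics/s6.png')[130:200,195:275]; b=cv2.resize(b,None,fx=7,fy=7,interpolation=cv2.INTER_CUBIC)
cv2.imwrite('pics/c6c.png',b); save('wrist','w6.png')
```

```text
(no output)
```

View pics/c6c.png

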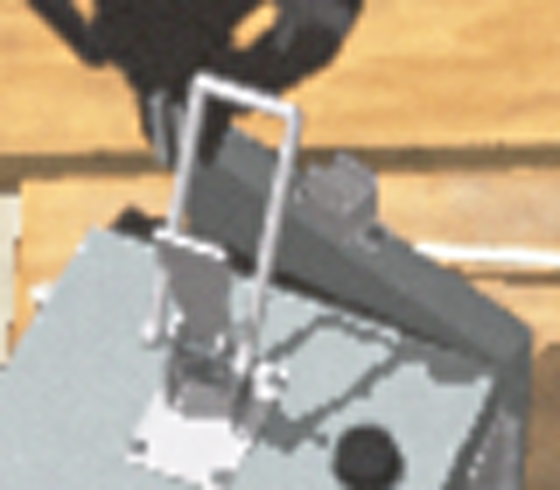

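View pics/w6.png

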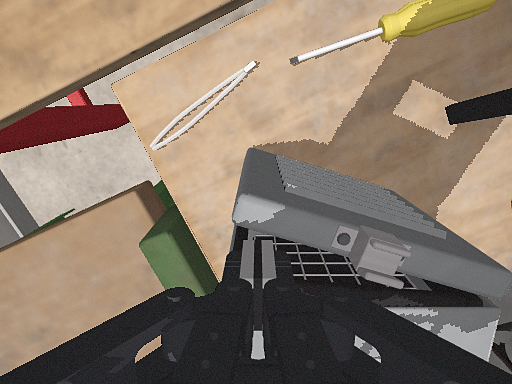

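Run:
```python
from h import *
c=cam('wrist'); s=st()
for n,p in dict(ff=(250,150),fb=(236,220),hb=(498,303),edge=(510,268)).items():
    for z in (.17,.175): q=onplane(c,*p,z)[:2]; print(n,z,q.round(4),w2e(q).round(4),'r',np.linalg.norm(q-H).round(4),'phi',np.arctan2((q-H)@-EX,(q-H)@-EY).round(3))
T=s['eef_pos']
for dz in (0,-.011): print(proj(c,T+[0,0,dz]))
```

```text
t 9.47 tcp [ 0.3734 -0.3604  0.161 ] ext [-0.0994 -0.0529] yaw_jaw-EY deg 0.07 F [ 0.3 -0.2  0.8] w 0.001
ff 0.17 [ 0.3276 -0.3442] [-0.1478 -0.0571] r 0.1559 phi 0.56
ff 0.175 [ 0.327  -0.3438] [-0.1486 -0.057 ] r 0.1562 phi 0.564
fb 0.17 [ 0.3556 -0.3646] [-0.1138 -0.0641] r 0.1474 phi 0.338
fb 0.175 [ 0.3541 -0.3635] [-0.1157 -0.0638] r 0.1477 phi 0.35
hb 0.17 [ 0.4543 -0.2596] [-0.0676  0.0724] r 0.0037 phi 0.792
hb 0.175 [ 0.4495 -0.2619] [-0.071   0.0682] r 0.0091 phi 0.729
edge 0.17 [ 0.4365 -0.2494] [-0.0881  0.0743] r 0.0231 phi 1.539
edge 0.175 [ 0.4322 -0.2521] [-0.0908  0.0701] r 0.0263 phi 1.381
[259.00891594 239.80927921]
[258.93448064 231.70880189]
```

Run:
```python
from h import *
import pickle
ct=cam('top');cs=cam('scene');cw=pickle.load(open('w1.pkl','rb'))
T={'FL':(243.3,188.3),'BR':(358.3,152.3),'FR':(325.7,225.7)}
S={'FL':(480/5+170,258/5+130),'BR':(62/5+170,378/5+130),'FR':(195/5+170,165/5+130)}
f=lambda u,v:(u/3.3+170-.35,v/3.3+80-.35)
Wp={'FL':f(418,268),'BR':f(68,560),'FR':f(53,267)}
for k in T:
    print(k,tri(ct,T[k],cs,S[k]),tri(cw,Wp[k],cs,S[k]),tri(cw,Wp[k],ct,T[k]))
```

```text
FL (array([ 0.45736656, -0.25950048,  0.1675597 ]), np.float64(0.0024609693078080173)) (array([ 0.45788455, -0.2591211 ,  0.16838076]), np.float64(0.0016103052979646658)) (array([ 0.4569523 , -0.26052401,  0.17228419]), np.float64(0.0009305273849646868))
BR (array([ 0.51560496, -0.4458819 ,  0.16596358]), np.float64(0.0029651283563581314)) (array([ 0.51544269, -0.44611288,  0.16669234]), np.float64(0.003801626326333255)) (array([ 0.51497299, -0.44715134,  0.16856868]), np.float64(0.0007635793723558296))
FR (array([ 0.39686555, -0.39276321,  0.16201734]), np.float64(0.0018383208916892748)) (array([ 0.39817494, -0.39320446,  0.1644515 ]), np.float64(0.0034486168531885587)) (array([ 0.39684941, -0.39209221,  0.17541946]), np.float64(0.0006060032843957091))
```

Run:
```python
from h import *
cs=cam('scene')
for z in (.1514,.1404): print(proj(cs,[.326,-.2939,z]), (proj(cs,[.326,-.2939,z])-[130,60])*3)
for f in (.3,.34,.4,.49,.55,.6):
  print(f,[((proj(cs,[*(H+.15*uu(f)+k*nn(f)),.17])-[130,60])*3).round() for k in (0,.018)], 'c6c',[((proj(cs,[*(H+.15*uu(f)+k*nn(f)),.17])-[195,130])*7).round() for k in (0,.018)])
b=cv2.imread('pics/s3.png')[120:190,205:285]; b=cv2.resize(b,None,fx=5,fy=5,interpolation=cv2.INTER_CUBIC)
d=cv2.imread('pics/s4.png')[120:190,205:285]; d=cv2.resize(d,None,fx=5,fy=5,interpolation=cv2.INTER_CUBIC)
cv2.imwrite('pics/c34.png',np.hstack([b,d]))
```

```text
[249.54161178 142.34482798] [358.62483534 247.03448395]
[249.58312332 145.16007188] [358.74936996 255.48021563]
0.3 [array([265., 264.]), array([280., 251.])] c6c [array([163., 126.]), array([198.,  96.])]
0.34 [array([270., 260.]), array([286., 247.])] c6c [array([175., 116.]), array([212.,  87.])]
0.4 [array([278., 254.]), array([295., 242.])] c6c [array([194., 102.]), array([232.,  75.])]
0.49 [array([291., 245.]), array([308., 235.])] c6c [array([224.,  82.]), array([265.,  58.])]
0.55 [array([300., 240.]), array([318., 231.])] c6c [array([245.,  71.]), array([287.,  48.])]
0.6 [array([308., 236.]), array([326., 227.])] c6c [array([263.,  62.]), array([306.,  41.])]
```

View pics/c34.png

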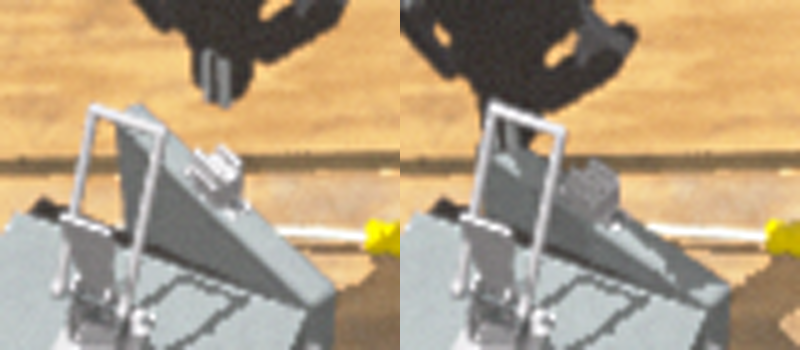

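Run:
```python
from h import *
b=cv2.imread('pics/w6.png')[130:330,210:512]; b=cv2.resize(b,None,fx=2.6,fy=2.6,interpolation=cv2.INTER_CUBIC)
cv2.imwrite('pics/c6d.png',b)
```

```text
(no output)
```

View pics/c6d.png

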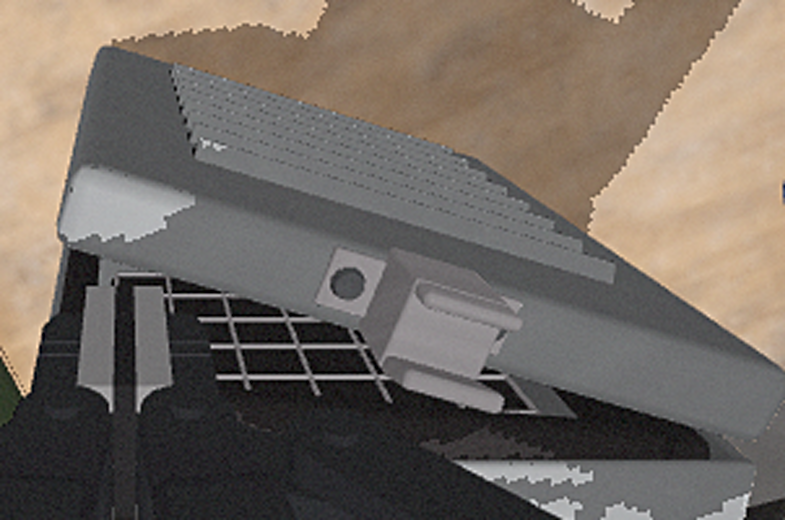

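Run:
```python
from h import *
a=cv2.imread('pics/top0.png')[200:280,310:400]; a=cv2.resize(a,None,fx=4.4,fy=4.4,interpolation=cv2.INTER_CUBIC)
b=cv2.imread('pics/w1.png')[130:210,130:220]; b=cv2.resize(b,None,fx=4.4,fy=4.4,interpolation=cv2.INTER_CUBIC)
cv2.imwrite('pics/g.png',np.hstack([a,b]))
```

```text
(no output)
```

View pics/g.png

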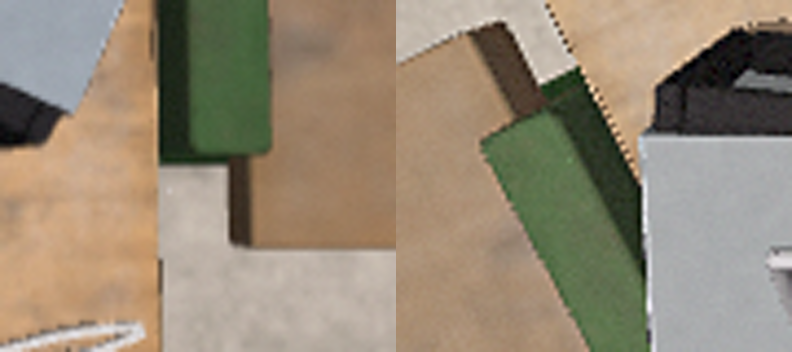

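Run:
```python
from h import *
import pickle
cw=pickle.load(open('w1.pkl','rb')); ct=cam('top')
print(tri(ct,(353.2,234),cw,(163.9,153.9)),tri(ct,(371.4,234),cw,(149.3,163)))
```

```text
(array([ 0.38332003, -0.45921117,  0.03360515]), np.float64(0.002764788700255883)) (array([ 0.38545566, -0.49540758,  0.02001884]), np.float64(0.0013000798652971757))
```

Run:
```python
from h import *
s=st(); p0=s['eef_pos'][:2]
for f in [.5,.4,.3,.2,.15,.12,.1,.09]:
    p=H+.165*uu(f)+nn(f)*(.018+.011*np.cos(f)-.021*np.sin(f)); print(f,p.round(4),w2e(p).round(4),((p-p0)/.03).round(2)); p0=p
```

```text
t 9.47 tcp [ 0.3734 -0.3604  0.161 ] ext [-0.0994 -0.0529] yaw_jaw-EY deg 0.07 F [ 0.3 -0.2  0.8] w 0.001
0.5 [ 0.3152 -0.3432] [-0.1595 -0.0614] [-1.94  0.57]
0.4 [ 0.3228 -0.3553] [-0.1476 -0.0692] [ 0.25 -0.4 ]
0.3 [ 0.3314 -0.3667] [-0.1351 -0.076 ] [ 0.29 -0.38]
0.2 [ 0.3409 -0.3774] [-0.1219 -0.0818] [ 0.32 -0.36]
0.15 [ 0.3461 -0.3825] [-0.1151 -0.0843] [ 0.17 -0.17]
0.12 [ 0.3493 -0.3854] [-0.111  -0.0857] [ 0.11 -0.1 ]
0.1 [ 0.3515 -0.3873] [-0.1082 -0.0865] [ 0.07 -0.06]
0.09 [ 0.3526 -0.3883] [-0.1068 -0.0869] [ 0.04 -0.03]
```

>>> {"method": "carry_out", "body": {
  "series": "1 0 0 0.9 0; 1 0 0 0.9 0; 1 0 0 0.9 0; 1 -0.7 0.2 0 0; 0 -0.7 0.2 0 0; 0 -0.6 0.2 0 0; 0 0 0 0 0; 0 0 0 0 0"
}}

```text
t: 10.48
eef_pos: [0.3138, -0.3426, 0.2421]
ee_rot: [-0.89, 1.381, 0.889]
wrist_force: [0.4, -0.2, -0.3]
width: 0.496
```

Run:
```python
from h import *
import pickle
s=st(); c=cam('wrist'); pickle.dump(c,open('w7.pkl','wb')); save('wrist','w7.png')
p=s['eef_pos'][:2]
for f in (.3,.34,.4): print(f,(p-H)@nn(f)-.018-.011*np.cos(f)+.021*np.sin(f),(p-H)@uu(f))
```

```text
t 10.47 tcp [ 0.3138 -0.3426  0.2421] ext [-0.161  -0.0614] yaw_jaw-EY deg 0.06 F [ 0.4 -0.2 -0.3] w 0.496
0.3 0.029080156261881037 0.15869177354188602
0.34 0.023628781685595738 0.16061960634059044
0.4 0.015329604968084398 0.16302870945844594
```

View pics/w7.png

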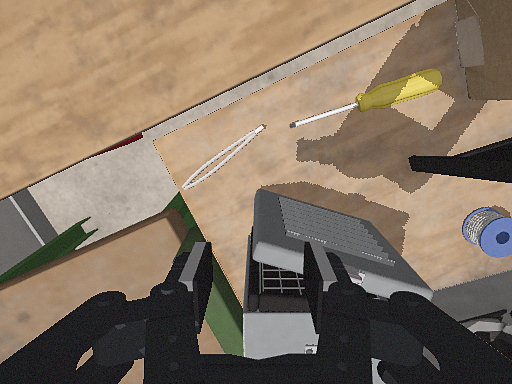

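>>> {"method": "carry_out", "body": {
  "series": "0 -0.1 0 -0.8 0; 0 -0.1 0 -0.8 0; 0 0 0 -0.8 0; 0 0 0 -0.8 0; 0 0 0 -0.8 0; 0 0 0 0 0"
}}

```text
t: 11.28
eef_pos: [0.3073, -0.3419, 0.1207]
ee_rot: [-0.887, 1.381, 0.892]
wrist_force: [0.4, 0.0, 0.4]
width: 0.503
```

Run:
```python
from h import *
import pickle
s=st(); c=cam('wrist'); save('wrist','w8.png')
print(proj(c,s['eef_pos']))
save('scene','s8.png')
d=cv2.imread('pics/s8.png')[110:190,185:285]; d=cv2.resize(d,None,fx=5,fy=5,interpolation=cv2.INTER_CUBIC); cv2.imwrite('pics/c8.png',d)
```

```text
t 11.28 tcp [ 0.3073 -0.3419  0.1207] ext [-0.1672 -0.0634] yaw_jaw-EY deg 0.08 F [0.4 0.  0.4] w 0.503
[259.00907173 239.80713114]
```

View pics/w8.png

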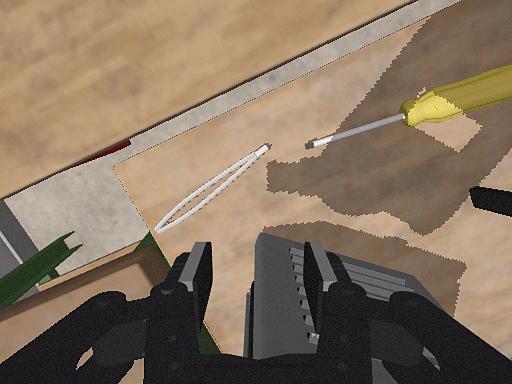

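View pics/c8.png

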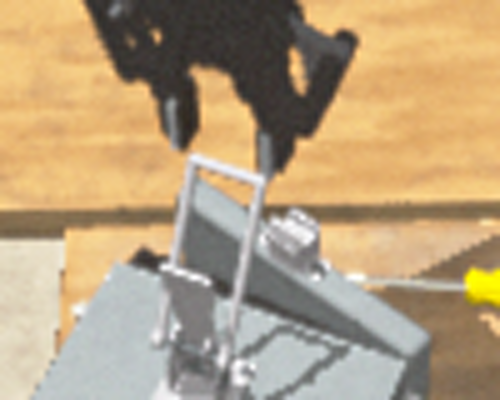

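>>> {"method": "carry_out", "body": {
  "series": "0 0.28 -0.3 0 0; 0 0.28 -0.3 0 0; 0 0.28 -0.3 0 0; 0 0.28 -0.3 0 0; 0 0 0 0 0"
}}

```text
t: 12.0
eef_pos: [0.3415, -0.3789, 0.1218]
ee_rot: [-0.89, 1.381, 0.89]
wrist_force: [0.9, -0.3, 0.3]
width: 0.495
```

Run:
```python
from h import *
import pickle
s=st(); c=cam('wrist'); save('wrist','w9.png')
save('scene','s9.png')
d=cv2.imread('pics/s9.png')[110:190,185:285]; d=cv2.resize(d,None,fx=4.8,fy=4.8,interpolation=cv2.INTER_CUBIC); e=cv2.imread('pics/w9.png')[:,200:512];cv2.imwrite('pics/c9.png',np.hstack([d,e]))
```

```text
t 12.0 tcp [ 0.3415 -0.3789  0.1218] ext [-0.1207 -0.083 ] yaw_jaw-EY deg 0.07 F [ 0.9 -0.3  0.3] w 0.495
```

View pics/c9.png

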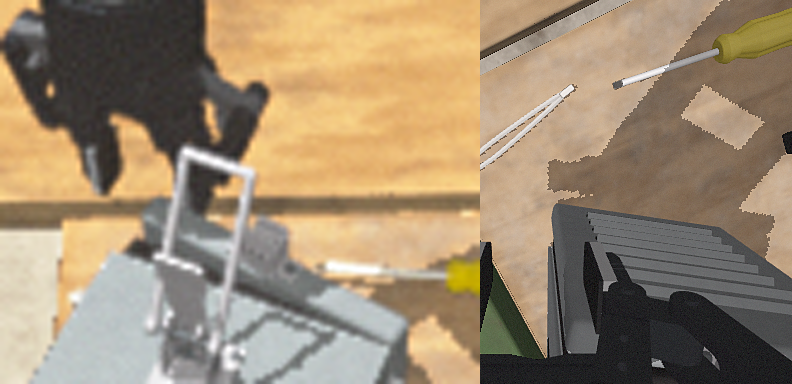

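>>> {"method": "carry_out", "body": {
  "series": "0 0.1 -0.09 0 0; 0 0.1 -0.09 0 0; 0 0.06 -0.05 0 0; 0 0 0 0 0"
}}

```text
t: 12.6
eef_pos: [0.3489, -0.3854, 0.122]
ee_rot: [-0.89, 1.381, 0.889]
wrist_force: [-0.8, 0.4, 0.6]
width: 0.499
```

>>> {"method": "carry_out", "body": {
  "series": "0 0.06 -0.03 0 0; 0 0 0 0 0"
}}

```text
t: 12.85
eef_pos: [0.3505, -0.3862, 0.122]
ee_rot: [-0.889, 1.381, 0.89]
wrist_force: [-1.7, -0.9, 0.5]
width: 0.505
```

>>> {"method": "carry_out", "body": {
  "series": "0 0.06 -0.03 0 0; 0 0 0 0 0"
}}

```text
t: 13.1
eef_pos: [0.3517, -0.387, 0.1219]
ee_rot: [-0.889, 1.382, 0.891]
wrist_force: [-9.3, 1.5, 3.6]
width: 0.498
```

>>> {"method": "carry_out", "body": {
  "series": "0 0.06 -0.03 0 0; 0 0 0 0 0"
}}

```text
t: 13.35
eef_pos: [0.3528, -0.3878, 0.1219]
ee_rot: [-0.888, 1.383, 0.892]
wrist_force: [-15.7, 3.0, 7.0]
width: 0.499
```

Run:
```python
from h import *
import pickle
s=st(); c=cam('wrist'); save('wrist','w10.png')
save('scene','s10.png')
d=cv2.imread('pics/s10.png')[110:190,185:285]; d=cv2.resize(d,None,fx=4.8,fy=4.8,interpolation=cv2.INTER_CUBIC); e=cv2.imread('pics/w10.png')[:,200:512];cv2.imwrite('pics/c10.png',np.hstack([d,e]))
```

```text
t 13.35 tcp [ 0.3528 -0.3878  0.1219] ext [-0.1068 -0.0864] yaw_jaw-EY deg 0.08 F [-15.7   3.    7. ] w 0.499
```

View pics/c10.png

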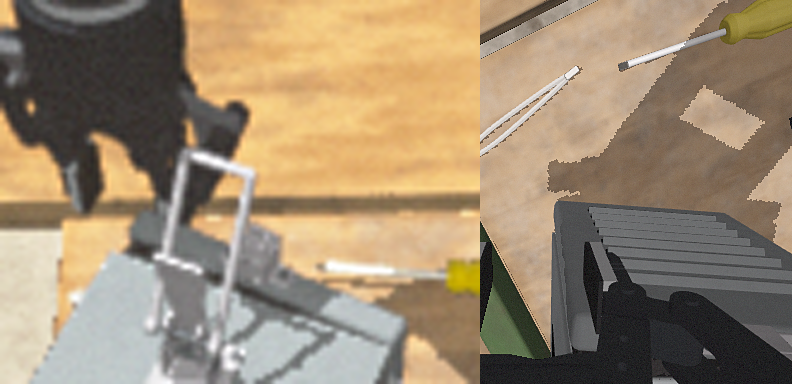

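>>> {"method": "carry_out", "body": {
  "series": "0 -0.2 0.09 0 0; 0 -0.4 0.18 0 0; 0 -0.4 0.18 0 0; 0 0 0 1 0; 0 0 0 1 0; 0 0 0 1 0; 0 0 0 1 0; 0 0 0 1 0"
}}

```text
t: 14.45
eef_pos: [0.3237, -0.3742, 0.273]
ee_rot: [-0.89, 1.381, 0.889]
wrist_force: [-0.0, 0.6, -0.4]
width: 0.497
```

>>> {"method": "carry_out", "body": {
  "series": "0 0.2 0.6 1 0; 0 0.2 0.6 1 0; 0 0.2 0.5 0.6 0; 0 0 0.4 0 0; 0 0 0 0 0"
}}

```text
t: 15.08
eef_pos: [0.3418, -0.3109, 0.3492]
ee_rot: [-0.89, 1.381, 0.891]
wrist_force: [0.3, 0.0, -0.5]
width: 0.504
```

Run:
```python
from h import *
import pickle
s=st(); c=cam('wrist'); pickle.dump(c,open('w11.pkl','wb')); save('wrist','w11.png')
save('scene','s11.png'); save('top','t11.png')
d=cv2.imread('pics/s11.png')[110:240,175:305]; d=cv2.resize(d,(400,400),interpolation=cv2.INTER_CUBIC); e=cv2.imread('pics/t11.png')[110:250,230:370];e=cv2.resize(e,(400,400),interpolation=cv2.INTER_CUBIC);cv2.imwrite('pics/c11.png',np.hstack([d,e]))
```

```text
t 15.07 tcp [ 0.3418 -0.3109  0.3492] ext [-0.1487 -0.021 ] yaw_jaw-EY deg 0.1 F [ 0.3  0.  -0.5] w 0.504
```

View pics/w11.png

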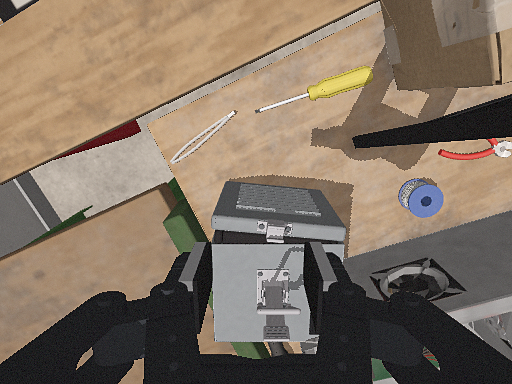

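View pics/c11.png

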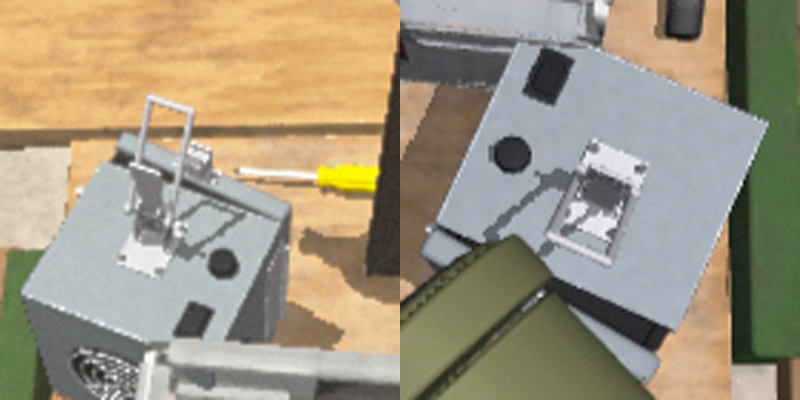

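Run:
```python
from h import *
a=cv2.imread('pics/w11.png')[175:345,205:350]; cv2.imwrite('pics/w11z.png',cv2.resize(a,None,fx=3.5,fy=3.5,interpolation=cv2.INTER_CUBIC))
```

```text
(no output)
```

View pics/w11z.png

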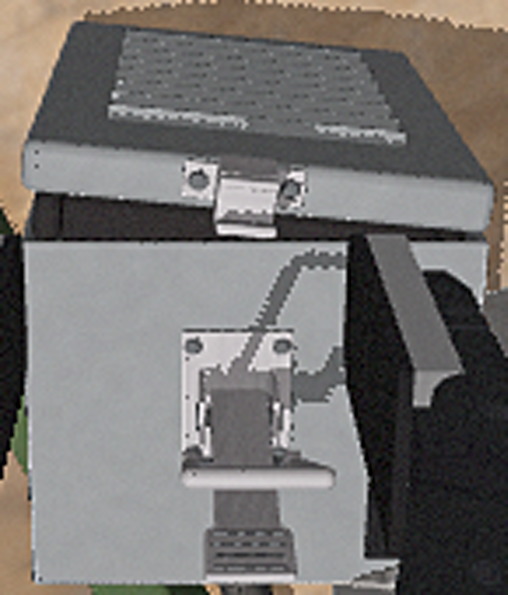

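Run:
```python
from h import *
import pickle
c=pickle.load(open('w11.pkl','rb')); ct=cam('top'); cs=cam('scene')
f=lambda u,v:(u/3.5+205-.36,v/3.5+175-.36)
def E(p): return np.r_[w2e(p),p[2]].round(4)
for n,p,z in [('noseTop',(247,232),.195),('nose out edge',(247,227),.195),('nose in edge',(247,238),.195),('lip?',(248,180),.190),('screwL',(200,180),.172),('screwR',(291,189),.172),('FR',(28,240),.17),('doorfreeback',(25,192),.17),('doorfreefront',(25,145),.17),('hingeback',(488,232),.17),('hingefront',(492,190),.17),('FL',(487,241),.17)]:
    print(n,E(onplane(c,*f(*p),z)))
g=lambda u,v:((u-400)*.35+230,v*.35+110)
g2=lambda u,v:(u*.325+175,v*.325+110)
L,R=(188,477),(333,477)
for (a,b,d) in [(L,(614,263),(150,98)),(R,(549,238),(193,110))]:
    for x in (tri(c,f(*a),ct,g(*b)),tri(c,f(*a),cs,g2(*d)),tri(ct,g(*b),cs,g2(*d))): print(E(x[0]),x[1].round(4))
```

```text
noseTop [-0.0792 -0.0035  0.195 ]
nose out edge [-0.0808 -0.0036  0.195 ]
nose in edge [-0.0773 -0.0035  0.195 ]
lip? [-0.0936 -0.0032  0.19  ]
screwL [-0.0864 -0.0171  0.172 ]
screwR [-0.0835  0.0112  0.172 ]
FR [-0.0652 -0.0715  0.17  ]
doorfreeback [-0.0815 -0.0719  0.17  ]
doorfreefront [-0.0972 -0.0713  0.17  ]
hingeback [-0.0682  0.0742  0.17  ]
hingefront [-0.0824  0.0744  0.17  ]
FL [-0.0651  0.0741  0.17  ]
[-0.0543 -0.0222  0.2774] 0.0024
[-0.0538 -0.0197  0.2758] 0.0027
[-0.0548 -0.0215  0.2735] 0.0046
[-0.0566  0.0112  0.2807] 0.0018
[-0.0546  0.0129  0.2774] 0.0007
[-0.0563  0.0113  0.2747] 0.002
```

Run:
```python
from h import *
s=st(); d=(e2w(-.049,-.005)-s['eef_pos'][:2])/.03; print(d,(.262-s['eef_pos'][2])/.03)
```

```text
t 15.22 tcp [ 0.3419 -0.3118  0.3492] ext [-0.1482 -0.0217] yaw_jaw-EY deg 0.05 F [0.1 0.  0.3] w 0.5
[ 3.24129471 -0.86509537] -2.9050994839913287
```

>>> {"method": "carry_out", "body": {
  "series": "-0.6 0.8 -0.22 0 0; -0.6 0.8 -0.22 0 0; -0.6 0.8 -0.22 0 0; -0.6 0.84 -0.2 0 0; -0.6 0 0 -0.8 0; -0.6 0 0 -0.8 0; -0.6 0 0 0 0"
}}

```text
t: 16.1
eef_pos: [0.4388, -0.3374, 0.3]
ee_rot: [-0.886, 1.383, 0.893]
wrist_force: [0.3, 0.7, 1.0]
width: 0.801
```

Run:
```python
from h import *
import pickle
s=st(); c=cam('wrist'); pickle.dump(c,open('w12.pkl','wb')); save('wrist','w12.png')
print(proj(c,s['eef_pos']))
save('scene','s12.png')
d=cv2.imread('pics/s12.png')[80:180,190:290]; d=cv2.resize(d,(500,500),interpolation=cv2.INTER_CUBIC);cv2.imwrite('pics/c12.png',d)
```

```text
t 16.1 tcp [ 0.4388 -0.3374  0.3   ] ext [-0.0494 -0.0048] yaw_jaw-EY deg 0.04 F [0.3 0.7 1. ] w 0.801
[259.0074285  239.80565928]
```

View pics/w12.png

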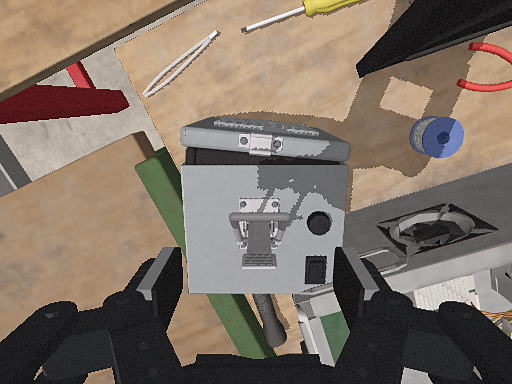

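View pics/c12.png

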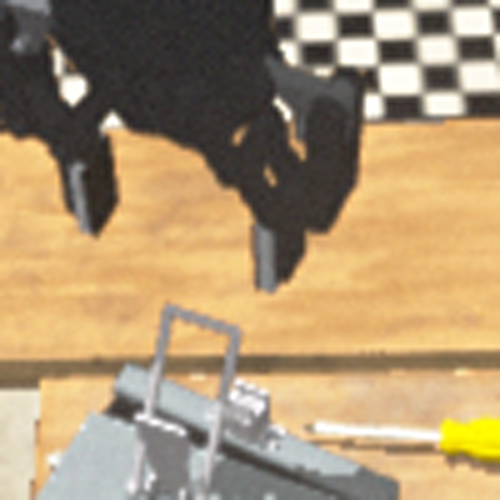

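Run:
```python
from h import *
import pickle
c=pickle.load(open('w12.pkl','rb')); cs=cam('scene')
print('bar pred',proj(c,[*e2w(-.055,-.005),.277]),'obs (260.5,217)')
for z in (.27,.277,.285): print(z,w2e(onplane(c,260.5,217,z)))
for h in (0,.01,.02,-.01):
  for y in (.034,-.034): print(h,y,((proj(cs,[*e2w(-.0494,-.0048+y),.30+h])-[190,80])*5).round(),proj(c,[*e2w(-.0494,-.0048+y),.30+h]).round())
# keeper
a=cv2.imread('pics/w12.png')[110:280,170:350]; cv2.imwrite('pics/w12z.png',cv2.resize(a,None,fx=3.5,fy=3.5,interpolation=cv2.INTER_CUBIC))
```

```text
bar pred [258.47311444 215.10391835] obs (260.5,217)
0.27 [-0.05130438 -0.00374038]
0.277 [-0.05382415 -0.00381161]
0.285 [-0.05670389 -0.00389301]
0 0.034 [268. 314.] [324. 240.]
0 -0.034 [114. 263.] [194. 240.]
0.01 0.034 [267. 297.] [328. 248.]
0.01 -0.034 [112. 246.] [190. 248.]
0.02 0.034 [266. 280.] [332. 257.]
0.02 -0.034 [109. 229.] [186. 257.]
-0.01 0.034 [268. 330.] [321. 233.]
-0.01 -0.034 [116. 279.] [197. 233.]
```

View pics/w12z.png

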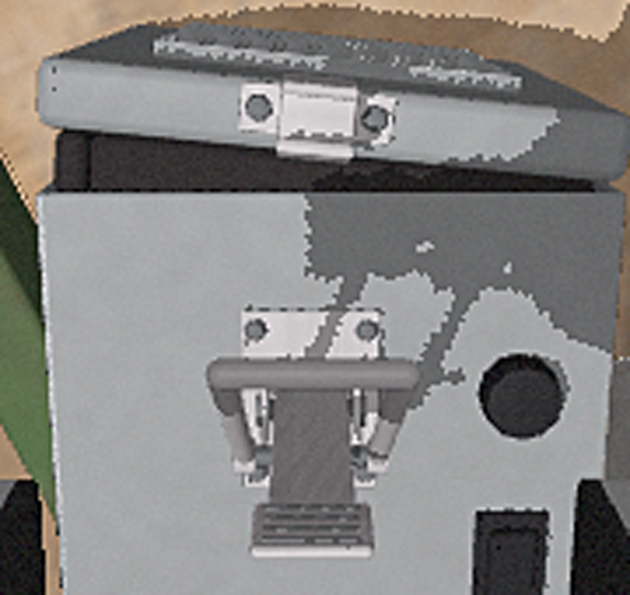

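Run:
```python
from h import *
import pickle
c=pickle.load(open('w12.pkl','rb'))
f=lambda u,v:(u/3.5+170-.36,v/3.5+110-.36)
def E(p): return np.r_[w2e(p),p[2]].round(4)
for n,p,z in [('nose in edge',(316,158),.195),('nose strip top',(316,141),.195),('line135',(318,135),.195),('line135',(318,135),.185),('lip outer',(320,83),.190),('screwL',(258,105),.172),('screwR',(376,117),.172),('blockL',(280,120),.185),('blockR',(356,125),.185),('FR',(40,193),.17),('FL',(622,193),.17),('dfb',(42,125),.17),('dff',(42,62),.17),('dhb',(625,178),.17),('dhf',(628,120),.17)]:
    print(n,E(onplane(c,*f(*p),z)))
a=cv2.imread('pics/w12.png')[128:160,235:290]; cv2.imwrite('pics/w12k.png',cv2.resize(a,None,fx=12,fy=12,interpolation=cv2.INTER_NEAREST))
```

```text
nose in edge [-0.0773 -0.0036  0.195 ]
nose strip top [-0.0812 -0.0036  0.195 ]
line135 [-0.0825 -0.0031  0.195 ]
line135 [-0.0811 -0.003   0.185 ]
lip outer [-0.0937 -0.0027  0.19  ]
screwL [-0.0867 -0.0177  0.172 ]
screwR [-0.0837  0.0114  0.172 ]
blockL [-0.0847 -0.012   0.185 ]
blockR [-0.0835  0.0059  0.185 ]
FR [-0.0643 -0.0732  0.17  ]
FL [-0.0644  0.074   0.17  ]
dfb [-0.0815 -0.0716  0.17  ]
dff [-0.0969 -0.0706  0.17  ]
dhb [-0.0682  0.0745  0.17  ]
dhf [-0.0827  0.0741  0.17  ]
```

View pics/w12k.png

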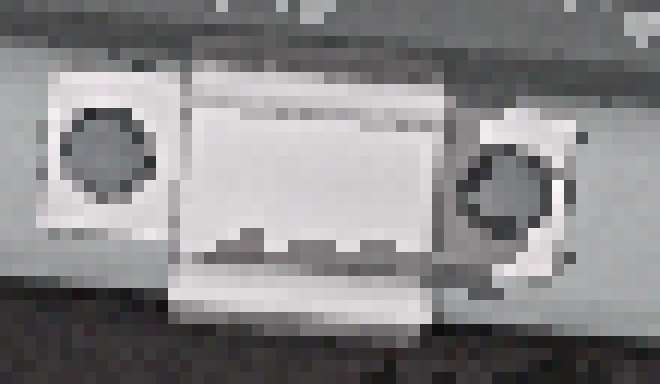

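>>> {"method": "carry_out", "body": {
  "series": "-0.6 0 0 -0.7 0; -0.6 0 0 -0.73 0; -0.2 0 0 0 0; 0 0 0 0 0"
}}

```text
t: 16.7
eef_pos: [0.4397, -0.3377, 0.2607]
ee_rot: [-0.891, 1.381, 0.888]
wrist_force: [0.1, 0.2, 0.1]
width: 0.5
```

>>> {"method": "carry_out", "body": {
  "series": "0.3 0 0 0 0; 0.5 0 0 0 0; 0.5 0 0 0 0; 0.5 0 0 0 0"
}}

```text
t: 17.2
eef_pos: [0.4394, -0.3373, 0.2591]
ee_rot: [-0.89, 1.381, 0.89]
wrist_force: [0.6, 0.5, 0.4]
width: 0.252
```

Run:
```python
from h import *
import pickle
s=st(); c=cam('wrist'); pickle.dump(c,open('w13.pkl','wb')); save('wrist','w13.png')
save('scene','s13.png')
d=cv2.imread('pics/s13.png')[90:190,180:280]; d=cv2.resize(d,(400,400),interpolation=cv2.INTER_CUBIC);
e=cv2.imread('pics/w13.png')[90:290,160:360]; e=cv2.resize(e,(400,400),interpolation=cv2.INTER_CUBIC);cv2.imwrite('pics/c13.png',np.hstack([d,e]))
```

```text
t 17.2 tcp [ 0.4394 -0.3373  0.2591] ext [-0.0489 -0.0045] yaw_jaw-EY deg 0.07 F [0.6 0.5 0.4] w 0.252
```

View pics/c13.png

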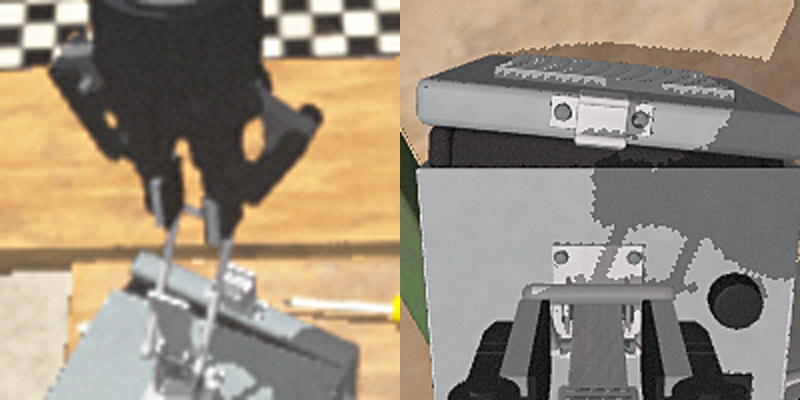

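Run:
```python
from h import *
import pickle
c=pickle.load(open('w13.pkl','rb'))
for y in (-.0205,.0105): print(proj(c,[*e2w(-.0545,y),.277]))
for h in (-.011,0,.011,.02):
  for a in (-.011,.011): print(h,a,[proj(c,[*e2w(-.0489+a,-.0045+y),.2591+h]).round(1) for y in (-.0107,.0107)])
e=cv2.imread('pics/w13.png')[215:315,205:315]; e=cv2.resize(e,None,fx=6,fy=6,interpolation=cv2.INTER_CUBIC);cv2.imwrite('pics/w13z.png',e)
e=cv2.imread('pics/s13.png')[125:175,205:255]; e=cv2.resize(e,None,fx=11,fy=11,interpolation=cv2.INTER_CUBIC);cv2.imwrite('pics/s13z.png',e)
```

```text
[224.94621809 244.37183987]
[291.33896553 244.43759435]
-0.011 -0.011 [array([239.4, 213. ]), array([278.6, 213. ])]
-0.011 0.011 [array([240. , 249.8]), array([277.9, 249.8])]
0 -0.011 [array([238.3, 220. ]), array([279.9, 220.1])]
0 0.011 [array([238.9, 258.8]), array([279.1, 258.9])]
0.011 -0.011 [array([237. , 228.1]), array([281.4, 228.1])]
0.011 0.011 [array([237.7, 269. ]), array([280.4, 269. ])]
0.02 -0.011 [array([235.8, 235.5]), array([282.7, 235.5])]
0.02 0.011 [array([236.6, 278.3]), array([281.7, 278.4])]
```

View pics/w13z.png

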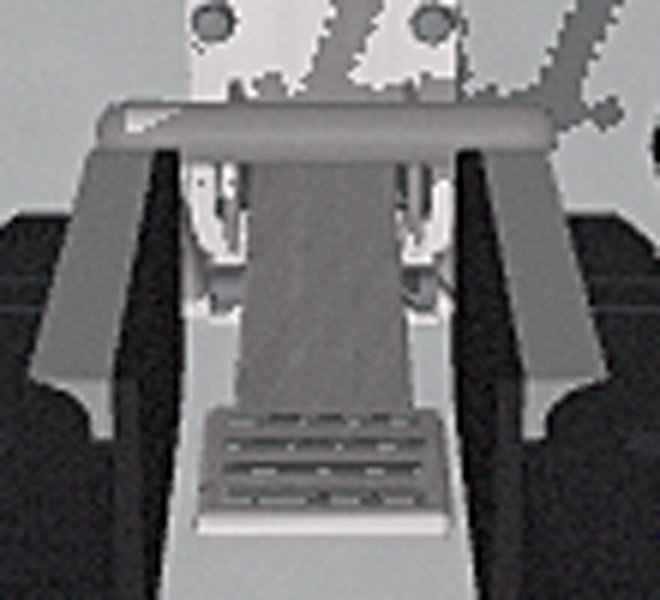

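View pics/s13z.png

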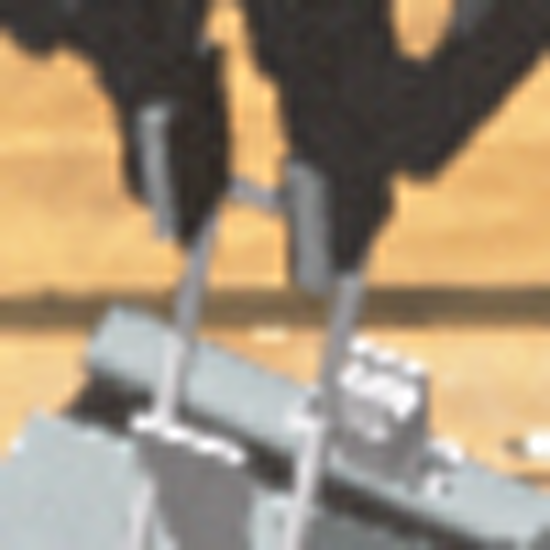

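>>> {"method": "carry_out", "body": {
  "series": "0 0 0 0 0; -0.4 0 0 0 0; -0.4 0 0 0 0; -0.4 0 0 0 0"
}}

```text
t: 17.8
eef_pos: [0.4394, -0.3373, 0.2591]
ee_rot: [-0.89, 1.381, 0.89]
wrist_force: [-0.3, 0.7, 0.2]
width: 0.7
```

Run:
```python
from h import *
import pickle
s=st(); c=cam('wrist'); pickle.dump(c,open('w14.pkl','wb')); save('wrist','w14.png')
save('scene','s14.png')
e=cv2.imread('pics/w14.png')[215:315,205:315]; e=cv2.resize(e,(400,400),interpolation=cv2.INTER_CUBIC)
d=cv2.imread('pics/s14.png')[120:190,195:265]; d=cv2.resize(d,(400,400),interpolation=cv2.INTER_CUBIC);cv2.imwrite('pics/c14.png',np.hstack([d,e]))
```

```text
t 17.8 tcp [ 0.4394 -0.3373  0.2591] ext [-0.0489 -0.0045] yaw_jaw-EY deg 0.06 F [-0.3  0.7  0.2] w 0.7
```

View pics/c14.png

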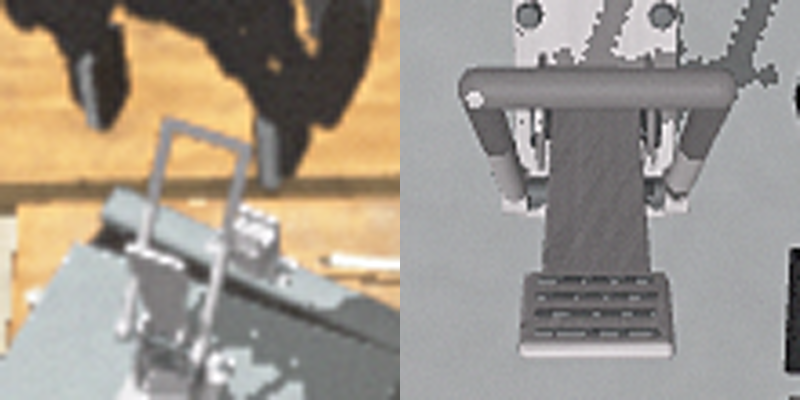

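Run:
```python
from h import *
import pickle
cs=cam('scene'); c=pickle.load(open('w14.pkl','rb')); c13=pickle.load(open('w13.pkl','rb'))
def E(p): return np.r_[w2e(p),p[2]].round(4)
def onx(cm,u,v,x):
    o,d=ray(cm,u,v); ex=np.r_[EX,0]; return o+d*((x-(o[:2]-C0)@EX)/(d@ex))
for x in (-.060,-.049,-.038): print(x,[E(onx(cs,u,v,x)) for u,v in [(220,146.4),(233.2,151.4)]], 'wrist', [E(onx(c13,u,v,x)) for u,v in [(205+150/6,215+150/6),(205+485/6,240)]])
b=[(223.9,141.35),(238.4,145.9)]; w=[(205+.275*465,215+.25*88),(205+.275*(732-400),215+.25*88)]
w[0]=(205+.275*65,215+.25*88)
for i in (0,1): p,e=tri(cs,b[i],c,w[i]); print(E(p),e.round(4))
```

```text
-0.06 [array([-0.06  , -0.0324,  0.2478]), array([-0.06  , -0.0011,  0.246 ])] wrist [array([-0.06  , -0.0174,  0.2844]), array([-0.06  ,  0.0072,  0.2843])]
-0.049 [array([-0.049 , -0.0257,  0.2632]), array([-0.049 ,  0.0048,  0.2614])] wrist [array([-0.049 , -0.0197,  0.2596]), array([-0.049 ,  0.0095,  0.2595])]
-0.038 [array([-0.038 , -0.0189,  0.2786]), array([-0.038 ,  0.0108,  0.2768])] wrist [array([-0.038 , -0.0219,  0.2348]), array([-0.038 ,  0.0118,  0.2348])]
[-0.057  -0.0208  0.2734] 0.0021
[-0.0572  0.0133  0.2742] 0.0005
```

>>> {"method": "carry_out", "body": {
  "series": "-0.4 0 0 -0.4 0; -0.4 0 0 -0.4 0; -0.4 0 0 0 0; 0.1 0 0 0 0; 0.2 0 0 0 0; 0.3 0 0 0 0; 0.3 0 0 0 0"
}}

```text
t: 18.77
eef_pos: [0.4396, -0.3371, 0.2355]
ee_rot: [-0.89, 1.381, 0.889]
wrist_force: [0.1, 5.9, 4.8]
width: 0.39
```

Run:
```python
from h import *
import pickle
s=st(); c=cam('wrist'); pickle.dump(c,open('w15.pkl','wb')); save('wrist','w15.png')
save('scene','s15.png')
e=cv2.imread('pics/w15.png')[195:315,195:315]; e=cv2.resize(e,(400,400),interpolation=cv2.INTER_CUBIC)
d=cv2.imread('pics/s15.png')[120:190,195:265]; d=cv2.resize(d,(400,400),interpolation=cv2.INTER_CUBIC);cv2.imwrite('pics/c15.png',np.hstack([d,e]))
```

```text
t 18.77 tcp [ 0.4396 -0.3371  0.2355] ext [-0.0488 -0.0042] yaw_jaw-EY deg 0.08 F [0.1 5.9 4.8] w 0.39
```

View pics/c15.png

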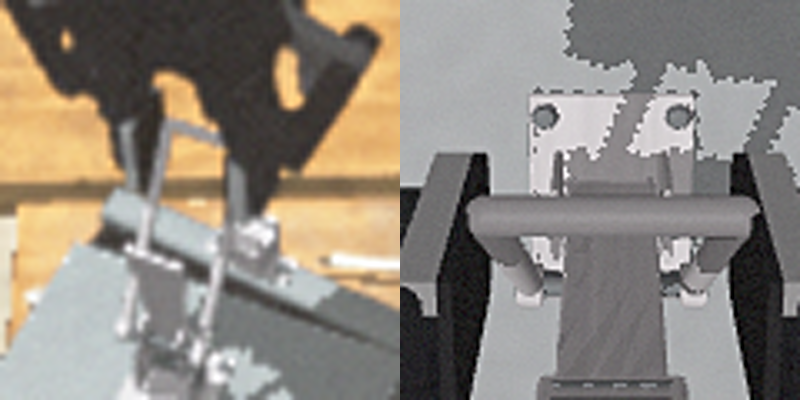

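>>> {"method": "carry_out", "body": {
  "series": "0.3 -0.16 0.08 -0.12 0; 0.3 -0.16 0.08 -0.13 0; 0.3 -0.15 0.08 -0.13 0; 0.3 0 0 0 0"
}}

```text
t: 19.38
eef_pos: [0.4254, -0.3305, 0.2244]
ee_rot: [-0.891, 1.381, 0.887]
wrist_force: [-0.5, 0.8, 6.1]
width: 0.393
```

```bash
cat > look.py <<'E'
from h import *
import sys,pickle
n=sys.argv[1]; r=[int(x) for x in sys.argv[2:6]] if len(sys.argv)>5 else [115,315,155,355]
s=st(); c=cam('wrist'); pickle.dump(c,open('w%s.pkl'%n,'wb')); e=save('wrist','w%s.png'%n); d=save('scene','s%s.png'%n)
e=cv2.imread('pics/w%s.png'%n)[r[0]:r[1],r[2]:r[3]]; e=cv2.resize(e,(400,400),interpolation=cv2.INTER_CUBIC)
d=cv2.imread('pics/s%s.png'%n)[120:190,195:265]; d=cv2.resize(d,(400,400),interpolation=cv2.INTER_CUBIC);cv2.imwrite('pics/c%s.png'%n,np.hstack([d,e]))
E
python3 look.py 16
```

```text
t 19.38 tcp [ 0.4254 -0.3305  0.2244] ext [-0.0645 -0.0041] yaw_jaw-EY deg 0.03 F [-0.5  0.8  6.1] w 0.393
```

View pics/c16.png

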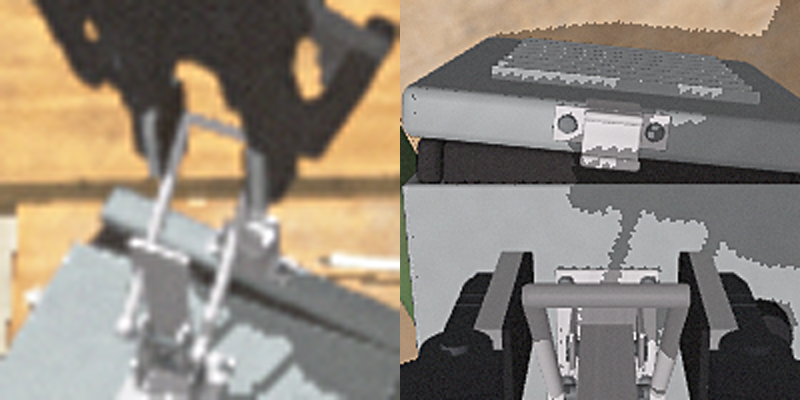

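Run:
```python
from h import *
import pickle
cs=cam('scene'); c=pickle.load(open('w16.pkl','rb'))
def E(p): return np.r_[w2e(p),p[2]].round(4)
for b,w in [((195+185*.175,120+118*.175),(155+124/2,115+294/2)),((195+248*.175,120+135*.175),(155+289/2,115+294/2))]:
    p,e=tri(cs,b,c,w); print(E(p),e.round(4))
```

```text
[-0.0712 -0.0205  0.2607] 0.0023
[-0.0714  0.0096  0.2639] 0.0054
```

>>> {"method": "carry_out", "body": {
  "series": "0.3 -0.12 0.06 -0.19 0; 0.3 -0.12 0.05 -0.2 0; 0.3 -0.04 0.02 -0.2 0; 0.3 -0.03 0.01 -0.2 0; 0.3 0 0 0 0"
}}

```text
t: 20.1
eef_pos: [0.4161, -0.3261, 0.2001]
ee_rot: [-0.89, 1.381, 0.889]
wrist_force: [1.1, 0.5, 2.1]
width: 0.395
```

```bash
python3 look.py 17
```

```text
t 20.1 tcp [ 0.4161 -0.3261  0.2001] ext [-0.0748 -0.004 ] yaw_jaw-EY deg 0.07 F [1.1 0.5 2.1] w 0.395
```

View pics/c17.png

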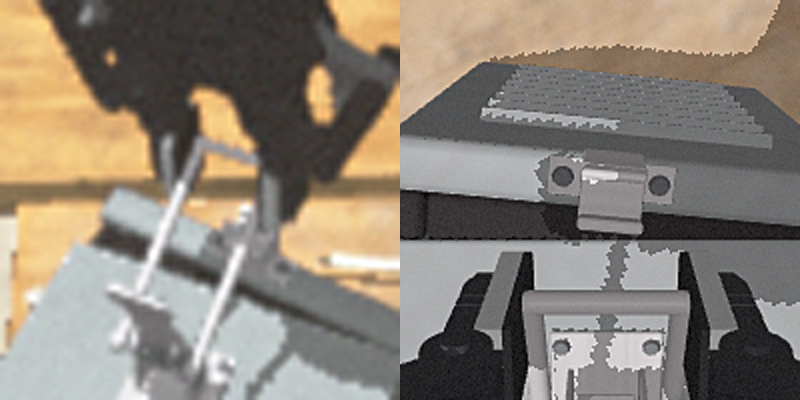

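Run:
```python
from h import *
import pickle
cs=cam('scene'); c=pickle.load(open('w17.pkl','rb'))
def E(p): return np.r_[w2e(p),p[2]].round(4)
for b,w in [((195+203*.175,120+140*.175),(155+124/2,115+303/2)),((195+262*.175,120+160*.175),(155+289/2,115+303/2))]:
    p,e=tri(cs,b,c,w); print(E(p),e.round(4))
for z in (.235,.24,.245): print(E(onplane(c,155+206/2,115+303/2,z)))
f=lambda u,v:(155+(u-400)/2,115+v/2)
for n,p,z in [('nose in',(610,234),.195),('nose out',(610,217),.195),('shadowline',(612,193),.186),('lip in',(613,165),.19),('lip out',(613,155),.19)]: print(n,E(onplane(c,*f(*p),z)))
e=cv2.imread('pics/w17.png')[180:240,220:300]; e=cv2.resize(e,None,fx=8,fy=8,interpolation=cv2.INTER_CUBIC); cv2.imwrite('pics/w17k.png',e)
```

```text
[-0.0806 -0.0195  0.2385] 0.0036
[-0.08    0.0101  0.2401] 0.0045
[-0.0781 -0.0046  0.235 ]
[-0.0808 -0.0046  0.24  ]
[-0.0836 -0.0046  0.245 ]
nose in [-0.0771 -0.0035  0.195 ]
nose out [-0.0819 -0.0035  0.195 ]
shadowline [-0.0856 -0.0029  0.186 ]
lip in [-0.0949 -0.0027  0.19  ]
lip out [-0.0977 -0.0027  0.19  ]
```

View pics/w17k.png

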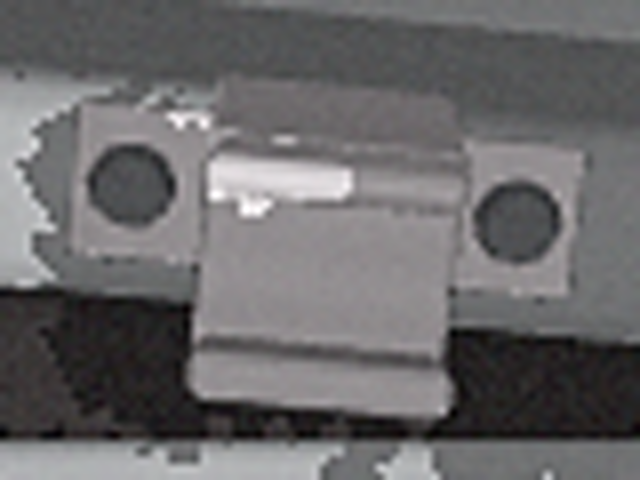

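Run:
```python
from h import *
import pickle
c=pickle.load(open('w17.pkl','rb'))
def E(p): return np.r_[w2e(p),p[2]].round(4)
for n,v,z in [('lip out',198.5,.19),('lip in',205.6,.19),('nose out',224,.195),('nose in',231.3,.195)]: print(n,E(onplane(c,261,v,z)))
```

```text
lip out [-0.0943 -0.003   0.19  ]
lip in [-0.0903 -0.0029  0.19  ]
nose out [-0.0817 -0.003   0.195 ]
nose in [-0.0775 -0.0029  0.195 ]
```

>>> {"method": "carry_out", "body": {
  "series": "0.3 -0.03 0.02 -0.2 0; 0.3 -0.03 0.01 -0.2 0; 0.3 -0.03 0.01 -0.2 0; 0.3 -0.03 0.01 -0.2 0; 0.3 -0.03 0.01 -0.2 0; 0.3 0 0 0 0"
}}

```text
t: 20.95
eef_pos: [0.4117, -0.3242, 0.1699]
ee_rot: [-0.89, 1.381, 0.889]
wrist_force: [2.5, 0.3, 3.8]
width: 0.395
```

```bash
python3 look.py 18 155 315 175 335
```

```text
t 20.95 tcp [ 0.4117 -0.3242  0.1699] ext [-0.0796 -0.0041] yaw_jaw-EY deg 0.06 F [2.5 0.3 3.8] w 0.395
```

View pics/c18.png

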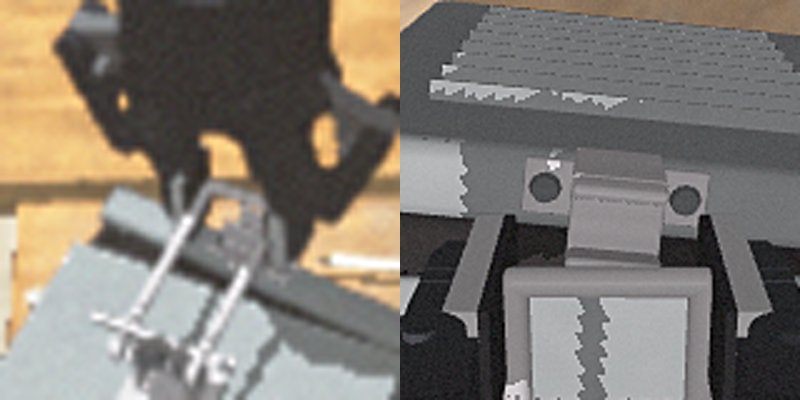

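Run:
```python
from h import *
import pickle
cs=cam('scene'); c=pickle.load(open('w18.pkl','rb'))
def E(p): return np.r_[w2e(p),p[2]].round(4)
f=lambda u,v:(175+(u-400)*.4-.3,155+v*.4-.3)
print('bar center row 282:',[E(onplane(c,*f(608,282),z)) for z in (.2,.205,.21,.215)])
for b,w in [((195+200*.175,120+190*.175),(510,282)),((195+268*.175,120+212*.175),(706,282))]:
    p,e=tri(cs,b,c,f(*w)); print(E(p),e.round(4))
for n,v,z in [('lip out',180,.19),('lip in',199,.19),('nose out',246,.195),('nose in',263,.195)]: print(n,E(onplane(c,*f(617,v),z)))
e=cv2.imread('pics/w18.png')[205:285,210:300]; e=cv2.resize(e,None,fx=7,fy=7,interpolation=cv2.INTER_CUBIC); cv2.imwrite('pics/w18k.png',e)
e=cv2.imread('pics/s18.png')[140:190,205:255]; e=cv2.resize(e,None,fx=10,fy=10,interpolation=cv2.INTER_CUBIC); cv2.imwrite('pics/s18k.png',e)
```

```text
bar center row 282: [array([-0.0798, -0.0047,  0.2   ]), array([-0.0826, -0.0047,  0.205 ]), array([-0.0853, -0.0047,  0.21  ]), array([-0.088 , -0.0047,  0.215 ])]
[-0.082  -0.0215  0.2042] 0.0004
[-0.0822  0.01    0.2056] 0.0036
lip out [-0.0949 -0.0031  0.19  ]
lip in [-0.0912 -0.0031  0.19  ]
nose out [-0.0843 -0.0031  0.195 ]
nose in [-0.0809 -0.0031  0.195 ]
```

View pics/w18k.png

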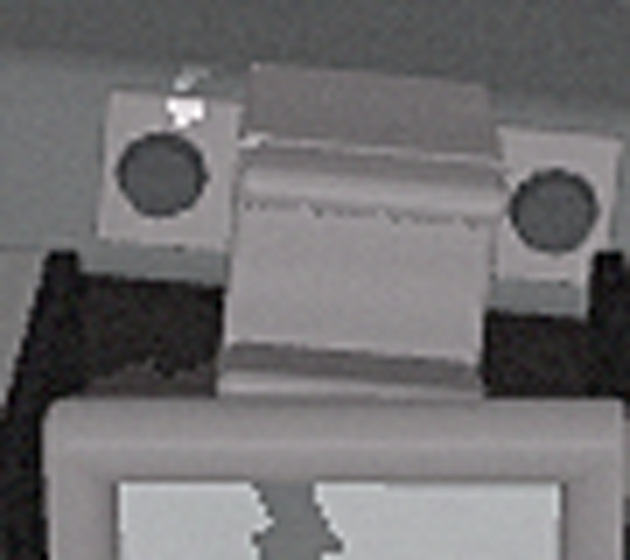

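View pics/s18k.png

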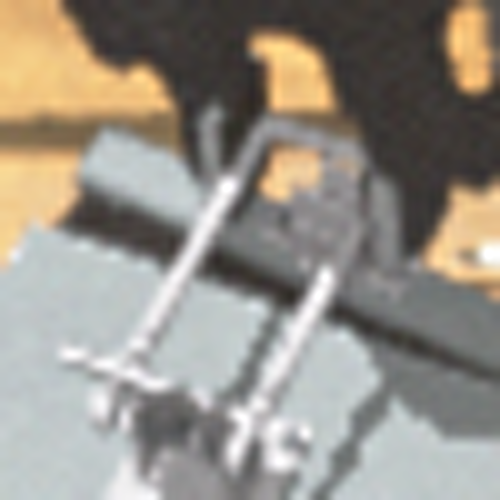

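Run:
```python
from h import *
import pickle
c=pickle.load(open('w18.pkl','rb'))
def E(p): return np.r_[w2e(p),p[2]].round(4)
for n,v,z in [('lip out',160,.19),('lip in',212,.19),('nose out dark top',345,.195),('nose out',368,.195)]: print(n,E(onplane(c,210+360/7-.4,205+v/7-.4,z)))
for v in (400,425,478):
  print('bar row',v,[E(onplane(c,210+335/7-.4,205+v/7-.4,z)) for z in (.2025,.205,.2075)])
```

```text
lip out [-0.0946 -0.0033  0.19  ]
lip in [-0.0909 -0.0033  0.19  ]
nose out dark top [-0.0839 -0.0033  0.195 ]
nose out [-0.0823 -0.0033  0.195 ]
bar row 400 [array([-0.0839, -0.0049,  0.2025]), array([-0.0852, -0.0049,  0.205 ]), array([-0.0865, -0.0049,  0.2075])]
bar row 425 [array([-0.0822, -0.0049,  0.2025]), array([-0.0836, -0.0049,  0.205 ]), array([-0.0849, -0.0049,  0.2075])]
bar row 478 [array([-0.0786, -0.0049,  0.2025]), array([-0.08  , -0.0049,  0.205 ]), array([-0.0814, -0.0049,  0.2075])]
```

>>> {"method": "carry_out", "body": {
  "series": "0.3 -0.06 0.03 0 0; 0.3 -0.06 0.03 0 0; 0.3 0 0 -0.1 0; 0.3 0 0 0 0"
}}

```text
t: 21.55
eef_pos: [0.408, -0.3225, 0.1671]
ee_rot: [-0.89, 1.381, 0.889]
wrist_force: [2.7, -0.3, 3.9]
width: 0.39
```

```bash
python3 look.py 19 205 285 210 300
python3 - <<'E'
from h import *
e=cv2.imread('pics/w19.png')[205:285,210:300]; e=cv2.resize(e,None,fx=7,fy=7,interpolation=cv2.INTER_CUBIC); cv2.imwrite('pics/w19k.png',e)
E
```

```text
t 21.55 tcp [ 0.408  -0.3225  0.1671] ext [-0.0837 -0.004 ] yaw_jaw-EY deg 0.06 F [ 2.7 -0.3  3.9] w 0.39
```

View pics/w19k.png

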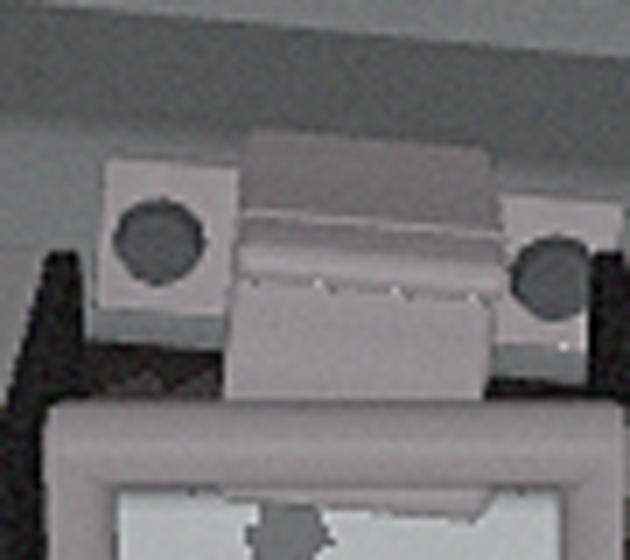

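Run:
```python
from h import *
import pickle
c=pickle.load(open('w19.pkl','rb'))
def E(p): return np.r_[w2e(p),p[2]].round(4)
for n,v,z in [('lip out',225,.19),('lip in',288,.19),('nose in',515,.195)]: print(n,E(onplane(c,210+360/7-.4,205+v/7-.4,z)))
for v in (405,485):
  print('bar row',v,[E(onplane(c,210+335/7-.4,205+v/7-.4,z)) for z in (.1995,.202,.2045)])
```

```text
lip out [-0.0953 -0.0032  0.19  ]
lip in [-0.0909 -0.0032  0.19  ]
nose in [-0.0774 -0.0032  0.195 ]
bar row 405 [array([-0.0876, -0.0048,  0.1995]), array([-0.0889, -0.0048,  0.202 ]), array([-0.0902, -0.0048,  0.2045])]
bar row 485 [array([-0.0821, -0.0048,  0.1995]), array([-0.0835, -0.0048,  0.202 ]), array([-0.0849, -0.0048,  0.2045])]
```

>>> {"method": "carry_out", "body": {
  "series": "0.3 0 0 -0.1 0; 0.3 0 0 -0.1 0; 0.3 0 0 0 0"
}}

```text
t: 22.02
eef_pos: [0.4079, -0.3224, 0.1608]
ee_rot: [-0.889, 1.381, 0.89]
wrist_force: [2.0, -1.7, 4.6]
width: 0.399
```

>>> {"method": "carry_out", "body": {
  "series": "0.3 0 0 -0.1 0; 0.3 0 0 0 0"
}}

```text
t: 22.28
eef_pos: [0.4079, -0.3223, 0.1579]
ee_rot: [-0.89, 1.381, 0.89]
wrist_force: [2.5, -0.9, 3.7]
width: 0.39
```

```bash
python3 look.py 20 205 285 210 300
python3 - <<'E'
from h import *
e=cv2.imread('pics/w20.png')[205:285,210:300]; e=cv2.resize(e,None,fx=5,fy=5,interpolation=cv2.INTER_CUBIC); d=cv2.imread('pics/s20.png')[140:190,205:245]; d=cv2.resize(d,(320,400),interpolation=cv2.INTER_CUBIC); cv2.imwrite('pics/w20k.png',np.hstack([d,e]))
E
```

```text
t 22.27 tcp [ 0.4079 -0.3223  0.1579] ext [-0.0838 -0.004 ] yaw_jaw-EY deg 0.07 F [ 2.5 -0.9  3.7] w 0.39
```

View pics/w20k.png

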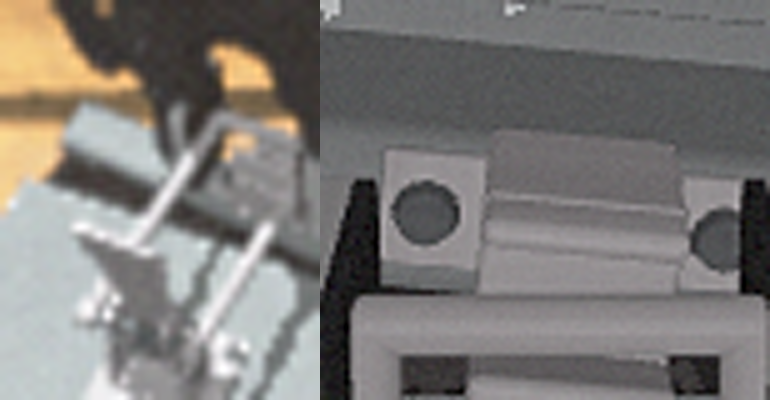

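>>> {"method": "carry_out", "body": {
  "series": "0.3 0 0 -0.07 0; 0.3 0 0 0 0"
}}

```text
t: 22.62
eef_pos: [0.408, -0.3223, 0.1558]
ee_rot: [-0.89, 1.381, 0.89]
wrist_force: [2.5, -0.9, 3.6]
width: 0.394
```

>>> {"method": "carry_out", "body": {
  "series": "0.3 0 0 -0.07 0; 0.3 0 0 0 0"
}}

```text
t: 22.88
eef_pos: [0.408, -0.3224, 0.1538]
ee_rot: [-0.89, 1.381, 0.889]
wrist_force: [3.7, -1.6, 4.5]
width: 0.391
```

```bash
python3 look.py 21 205 285 210 300
python3 - <<'E'
from h import *
import pickle
e=cv2.imread('pics/w21.png')[205:285,210:300]; e=cv2.resize(e,None,fx=5,fy=5,interpolation=cv2.INTER_CUBIC); d=cv2.imread('pics/s21.png')[140:190,205:245]; d=cv2.resize(d,(320,400),interpolation=cv2.INTER_CUBIC); cv2.imwrite('pics/w21k.png',np.hstack([d,e]))
E
```

```text
t 22.88 tcp [ 0.408  -0.3224  0.1538] ext [-0.0837 -0.0039] yaw_jaw-EY deg 0.07 F [ 3.7 -1.6  4.5] w 0.391
```

View pics/w21k.png

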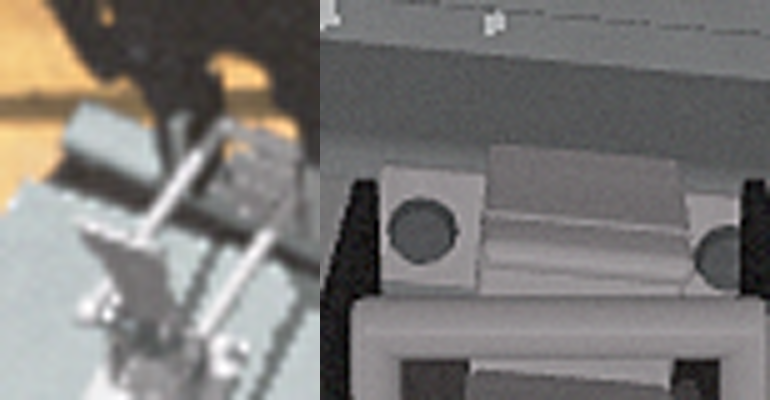

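>>> {"method": "carry_out", "body": {
  "series": "0.3 0 0 -0.05 0; 0.3 0 0 0 0"
}}

```text
t: 23.22
eef_pos: [0.408, -0.3223, 0.1526]
ee_rot: [-0.89, 1.381, 0.89]
wrist_force: [2.0, 0.1, 6.4]
width: 0.395
```

>>> {"method": "carry_out", "body": {
  "series": "0.1 0 0 0 0; -0.1 0 0 0 0; -0.2 0 0 0 0; -0.2 0 0 0 0"
}}

```text
t: 23.72
eef_pos: [0.4078, -0.3222, 0.1521]
ee_rot: [-0.889, 1.381, 0.89]
wrist_force: [0.4, 0.1, -0.7]
width: 0.597
```

```bash
python3 look.py 22 205 285 210 300
python3 - <<'E'
from h import *
import pickle
e=cv2.imread('pics/w22.png')[205:285,210:300]; e=cv2.resize(e,None,fx=5,fy=5,interpolation=cv2.INTER_CUBIC); d=cv2.imread('pics/s22.png')[140:190,205:245]; d=cv2.resize(d,(320,400),interpolation=cv2.INTER_CUBIC); cv2.imwrite('pics/w22k.png',np.hstack([d,e]))
E
```

```text
t 23.73 tcp [ 0.4078 -0.3222  0.1521] ext [-0.084  -0.0039] yaw_jaw-EY deg 0.07 F [ 0.4  0.1 -0.7] w 0.597
```

View pics/w22k.png

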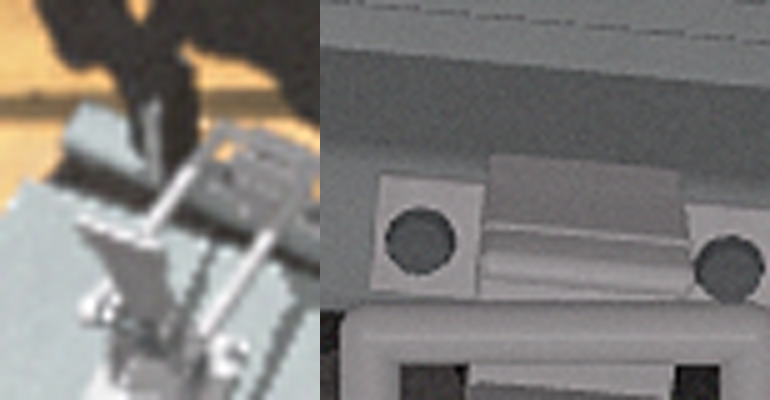

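>>> {"method": "carry_out", "body": {
  "series": "-0.2 0 0 0.3 0; -0.2 0 0 0.8 0; -0.2 0 0 1 0; -0.2 0 0 1 0; -0.2 0 0 1 0; -0.2 0 0 1 0; 0.5 0 0 0.8 0; 1 0 0 0 0"
}}

```text
t: 24.82
eef_pos: [0.4082, -0.3225, 0.3313]
ee_rot: [-0.892, 1.38, 0.887]
wrist_force: [-0.6, 0.6, -0.0]
width: 0.183
```

```bash
python3 look.py 23
python3 - <<'E'
from h import *
e=cv2.imread('pics/w23.png')[170:320,190:340]; e=cv2.resize(e,None,fx=4,fy=4,interpolation=cv2.INTER_CUBIC); cv2.imwrite('pics/w23k.png',e)
E
```

```text
t 24.82 tcp [ 0.4082 -0.3225  0.3313] ext [-0.0835 -0.004 ] yaw_jaw-EY deg 0.07 F [-0.6  0.6 -0. ] w 0.183
```

View pics/w23.png

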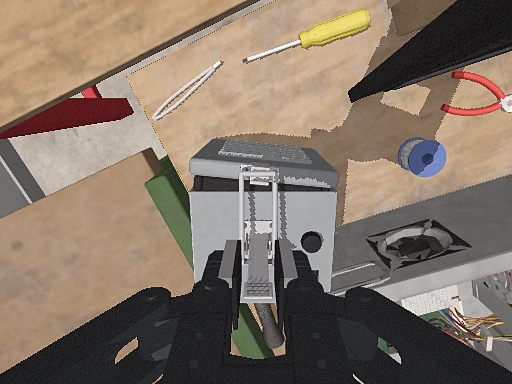

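View pics/c23.png

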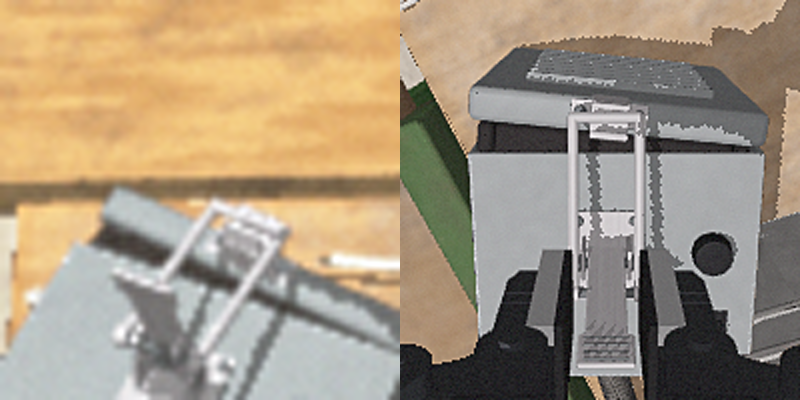

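Run:
```python
from h import *
import pickle
cs=cam('scene'); c=pickle.load(open('w23.pkl','rb'))
def E(p): return np.r_[w2e(p),p[2]].round(4)
f=lambda u,v:(155+(u-400)/2,115+v/2)
g=lambda u,v:(195+u*.175,120+v*.175)
for b,w in [((110,270),(580,369)),((175,290),(637,369))]:
    p,e=tri(cs,g(*b),c,f(*w)); print(E(p),e.round(4))
for n,p,z in [('bar',(607,119),.188),('nose in',(608,139),.195),('nose out',(608,130),.195),('keeper screw',(578,106),.172)]: print(n,E(onplane(c,*f(*p),z)))
e=cv2.imread('pics/s23.png')[145:205,200:260]; e=cv2.resize(e,None,fx=10,fy=10,interpolation=cv2.INTER_CUBIC); cv2.imwrite('pics/s23k.png',e)
```

```text
[ 0.0013 -0.0147  0.2583] 0.0006
[0.0006 0.0094 0.2587] 0.0029
bar [-0.0856 -0.0041  0.188 ]
nose in [-0.0778 -0.0037  0.195 ]
nose out [-0.0821 -0.0037  0.195 ]
keeper screw [-0.0884 -0.0183  0.172 ]
```

View pics/w23k.png

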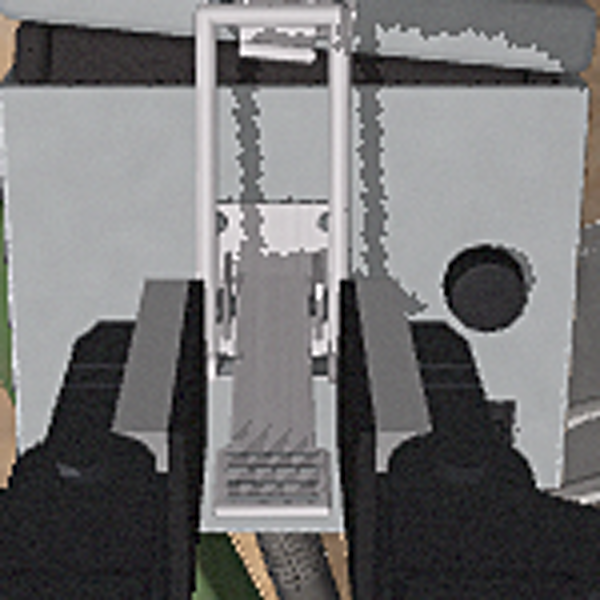

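View pics/s23k.png

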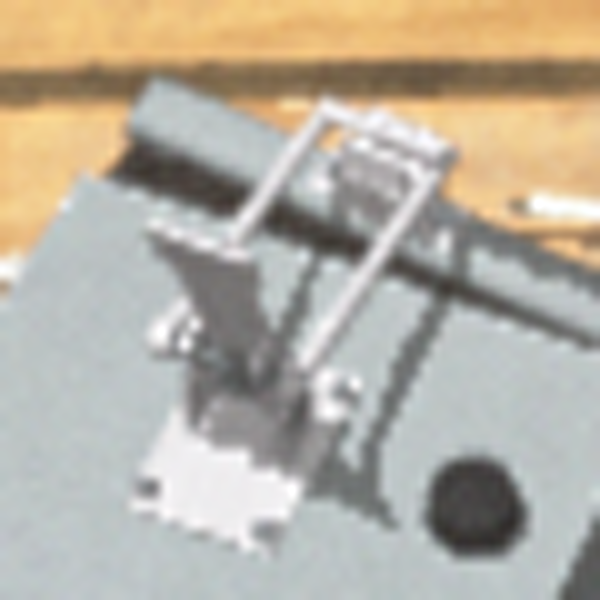

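Run:
```python
from h import *
ct=cam('top');cs=cam('scene')
a=cv2.imread('pics/top0.png')[90:150,240:330]; a=cv2.resize(a,(600,400),interpolation=cv2.INTER_CUBIC)
b=cv2.imread('pics/scene0.png')[205:265,200:290]; b=cv2.resize(b,(600,400),interpolation=cv2.INTER_CUBIC); cv2.imwrite('pics/pc.png',cv2.resize(np.hstack([a,b]),(800,267)))
for t,s in [((297,135),(225,222)),((300,125),(223,224))]: p,e=tri(ct,t,cs,s); print(p.round(3),w2e(p).round(3),e.round(3))
```

```text
[ 0.549 -0.35   0.148] [0.056 0.029] 0.002
[ 0.562 -0.354  0.164] [0.069 0.031] 0.001
```

View pics/pc.png

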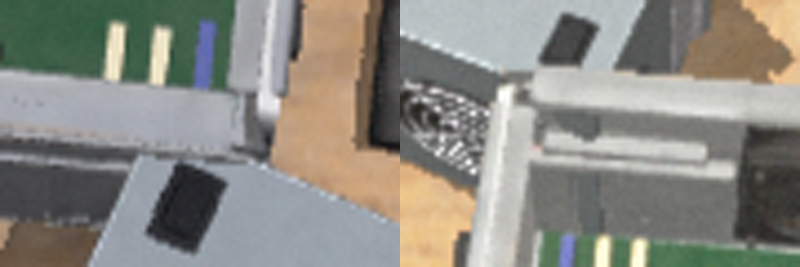

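>>> {"method": "carry_out", "body": {
  "series": "1 0.8 -0.37 0 0; 1 0.82 -0.38 0 0; 1 0 0 0 0; 1 0 0 -0.9 0; 1 0 0 -0.9 0; 1 0 0 -0.9 0; 1 0 0 -0.9 0; 1 0 0 0 0"
}}

```text
t: 25.92
eef_pos: [0.4553, -0.344, 0.2194]
ee_rot: [-0.886, 1.383, 0.893]
wrist_force: [0.7, -0.6, -0.2]
width: -0.002
```

```bash
python3 look.py 24 195 335 190 330
```

```text
t 25.93 tcp [ 0.4553 -0.344   0.2194] ext [-0.0317 -0.004 ] yaw_jaw-EY deg 0.06 F [ 0.7 -0.6 -0.2] w -0.002
```

View pics/c24.png

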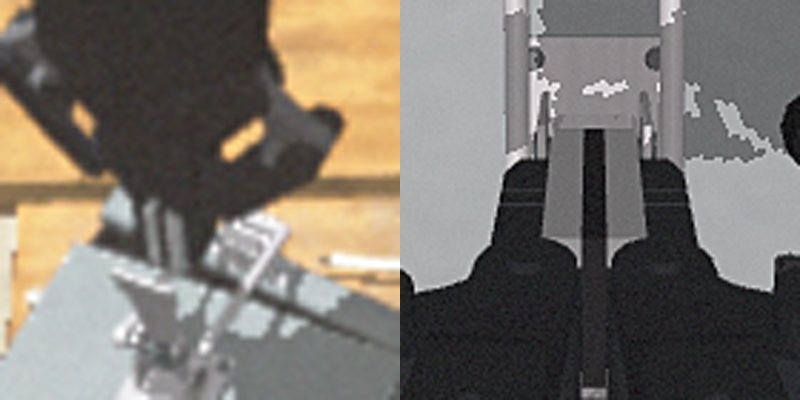

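Run:
```python
from h import *
cs=cam('scene')
def E(p): return np.r_[w2e(p),p[2]].round(4)
def onx(cm,u,v,x):
    o,d=ray(cm,u,v); ex=np.r_[EX,0]; return o+d*((x-(o[:2]-C0)@EX)/(d@ex))
e=cv2.imread('pics/s24.png')[150:190,205:250]; e=cv2.resize(e,None,fx=14,fy=14,interpolation=cv2.INTER_CUBIC); cv2.imwrite('pics/s24k.png',e)
for x in (-.0207,-.0257,-.0317): print(E(onx(cs,227.4,167.6,x)))
```

```text
[-0.0207  0.0034  0.2392]
[-0.0257  0.0005  0.2313]
[-0.0317 -0.003   0.2219]
```

View pics/s24k.png

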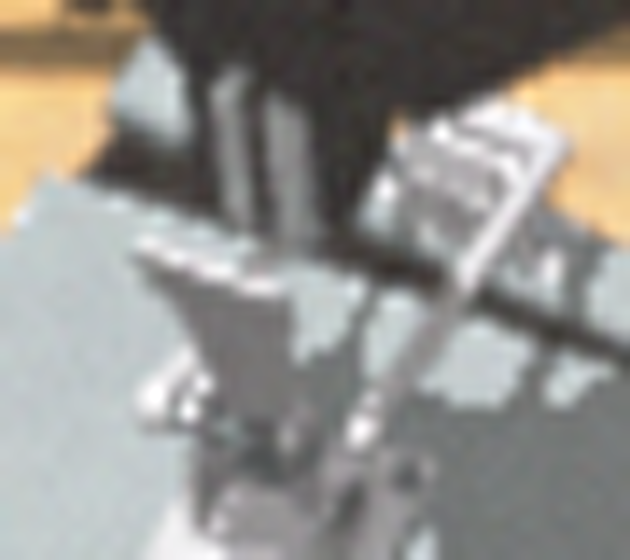

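>>> {"method": "carry_out", "body": {
  "series": "1 0.2 -0.09 0 0; 1 0.2 -0.09 0 0; 1 0.2 -0.09 0 0; 1 0.2 -0.09 0 0; 1 0 0 0 0"
}}

```text
t: 26.65
eef_pos: [0.481, -0.3558, 0.2211]
ee_rot: [-0.89, 1.381, 0.89]
wrist_force: [-0.3, -0.5, -0.9]
width: -0.003
```

```bash
python3 look.py 25 155 315 175 335
```

```text
t 26.65 tcp [ 0.481  -0.3558  0.2211] ext [-0.0035 -0.0041] yaw_jaw-EY deg 0.08 F [-0.3 -0.5 -0.9] w -0.003
```

View pics/c25.png

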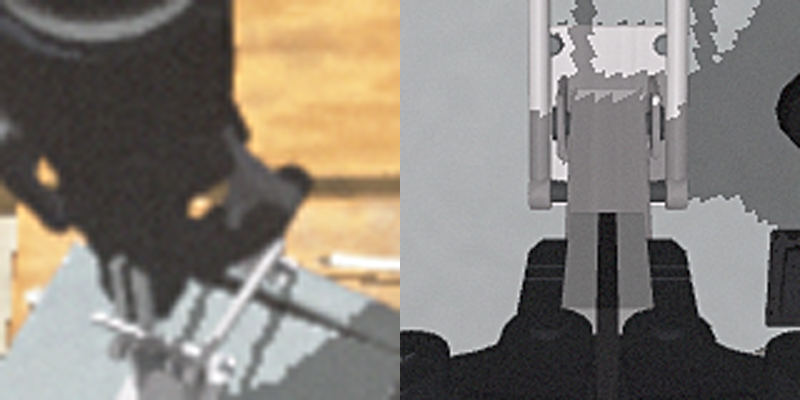

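>>> {"method": "carry_out", "body": {
  "series": "1 0.19 -0.09 0 0; 1 0.19 -0.09 0 0; 1 0.15 -0.07 -0.12 0; 1 0.14 -0.06 -0.13 0; 1 0 0 0 0"
}}

```text
t: 27.38
eef_pos: [0.5011, -0.3652, 0.2137]
ee_rot: [-0.89, 1.381, 0.889]
wrist_force: [-2.4, 0.3, 3.4]
width: -0.0
```

```bash
python3 look.py 26 115 315 155 355
```

```text
t 27.38 tcp [ 0.5011 -0.3652  0.2137] ext [ 0.0188 -0.0043] yaw_jaw-EY deg 0.07 F [-2.4  0.3  3.4] w -0.0
```

View pics/c26.png

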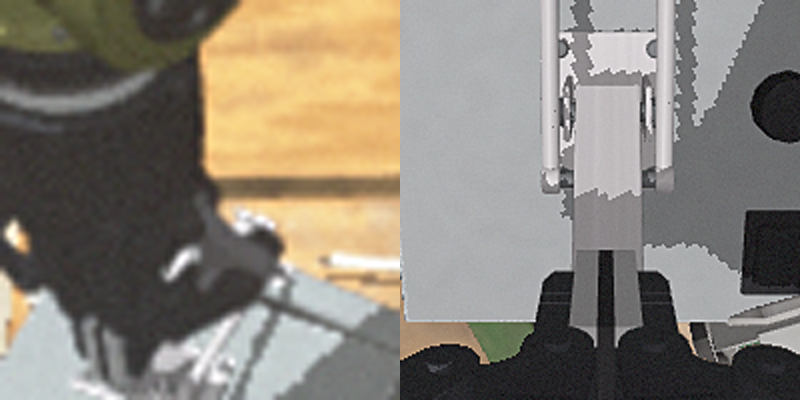

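>>> {"method": "carry_out", "body": {
  "series": "1 0.12 -0.05 -0.16 0; 1 0.11 -0.05 -0.16 0; 1 0 0 0 0"
}}

```text
t: 27.85
eef_pos: [0.5081, -0.3683, 0.2044]
ee_rot: [-0.891, 1.381, 0.888]
wrist_force: [-0.2, -0.4, 5.3]
width: 0.004
```

>>> {"method": "carry_out", "body": {
  "series": "1 0.09 -0.04 -0.17 0; 1 0.09 -0.04 -0.18 0; 1 0 0 0 0"
}}

```text
t: 28.22
eef_pos: [0.5133, -0.3705, 0.1935]
ee_rot: [-0.89, 1.381, 0.889]
wrist_force: [0.8, -1.1, 2.8]
width: 0.004
```

```bash
python3 look.py 27 115 315 155 355
```

```text
t 28.23 tcp [ 0.5133 -0.3705  0.1935] ext [ 0.032 -0.004] yaw_jaw-EY deg 0.07 F [ 0.8 -1.1  2.8] w 0.004
```

View pics/w27.png

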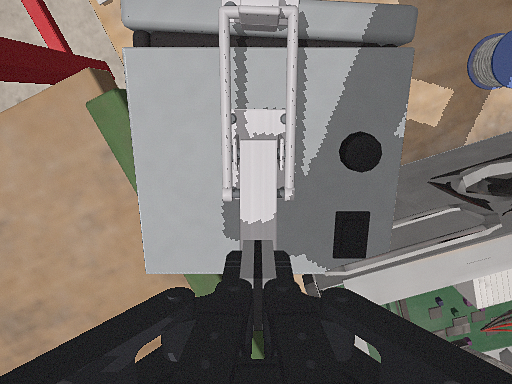

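>>> {"method": "carry_out", "body": {
  "series": "1 0.06 -0.03 -0.14 0; 1 0.05 -0.02 -0.14 0; 1 0 0 0 0"
}}

```text
t: 28.7
eef_pos: [0.5162, -0.3717, 0.1844]
ee_rot: [-0.889, 1.382, 0.891]
wrist_force: [-0.1, 1.0, -1.0]
width: 0.0
```

>>> {"method": "carry_out", "body": {
  "series": "1 0.02 -0.01 -0.06 0; 1 0 0 0 0"
}}

```text
t: 28.95
eef_pos: [0.5168, -0.3721, 0.1833]
ee_rot: [-0.889, 1.381, 0.89]
wrist_force: [0.7, 0.1, 0.2]
width: -0.001
```

>>> {"method": "carry_out", "body": {
  "series": "1 0 0 -0.05 0; 1 0 0 0 0"
}}

```text
t: 29.2
eef_pos: [0.5168, -0.3721, 0.1819]
ee_rot: [-0.89, 1.381, 0.89]
wrist_force: [0.4, 0.5, -0.0]
width: -0.0
```

```bash
python3 look.py 28 115 315 155 355
```

```text
t 29.2 tcp [ 0.5168 -0.3721  0.1819] ext [ 0.036 -0.004] yaw_jaw-EY deg 0.07 F [ 0.4  0.5 -0. ] w -0.0
```

View pics/c28.png

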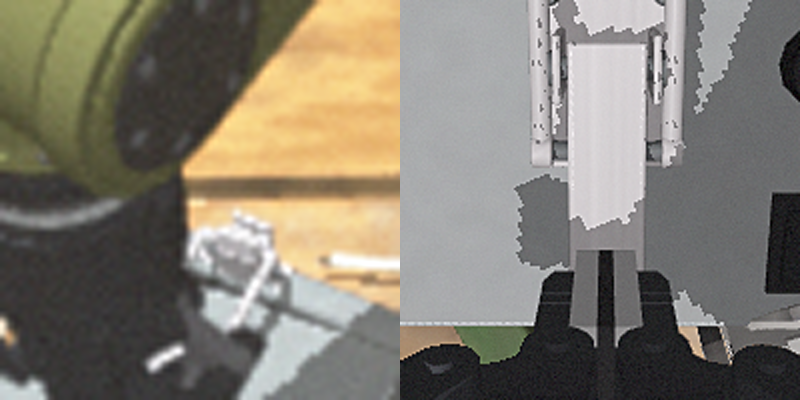

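>>> {"method": "carry_out", "body": {
  "series": "1 0 0 -0.07 0; 1 0 0 0 0"
}}

```text
t: 29.55
eef_pos: [0.5168, -0.3721, 0.1796]
ee_rot: [-0.889, 1.381, 0.89]
wrist_force: [0.6, -0.8, -0.7]
width: 0.004
```

>>> {"method": "carry_out", "body": {
  "series": "1 0 0 -0.05 0; 1 0 0 0 0"
}}

```text
t: 29.8
eef_pos: [0.5168, -0.3721, 0.1782]
ee_rot: [-0.889, 1.381, 0.89]
wrist_force: [-1.0, 0.3, 0.6]
width: 0.005
```

>>> {"method": "carry_out", "body": {
  "series": "1 0 0 -0.04 0; 1 0 0 0 0"
}}

```text
t: 30.05
eef_pos: [0.5168, -0.3721, 0.1771]
ee_rot: [-0.889, 1.381, 0.89]
wrist_force: [-0.3, 0.3, -0.3]
width: 0.001
```

>>> {"method": "carry_out", "body": {
  "series": "1 0 0 -0.04 0; 1 0 0 0 0"
}}

```text
t: 30.3
eef_pos: [0.5169, -0.3722, 0.1763]
ee_rot: [-0.89, 1.381, 0.889]
wrist_force: [-0.1, 0.1, 2.6]
width: -0.004
```

>>> {"method": "carry_out", "body": {
  "series": "1 0 0 -0.02 0; 1 0 0 0 0"
}}

```text
t: 30.55
eef_pos: [0.5169, -0.3722, 0.1762]
ee_rot: [-0.89, 1.381, 0.889]
wrist_force: [-2.3, 1.5, 7.2]
width: 0.0
```

>>> {"method": "carry_out", "body": {
  "series": "1 0 0 0.3 0; 1 0 0 1 0; 1 0 0 1 0; 1 0 0 1 0; 1 -0.5 0.2 1 0; 1 -0.8 0.4 1 0; 1 -0.8 0.4 0 0; 1 0 0 0 0"
}}

```text
t: 31.55
eef_pos: [0.4531, -0.3418, 0.3357]
ee_rot: [-0.891, 1.381, 0.888]
wrist_force: [0.5, 0.3, -0.2]
width: -0.0
```

```bash
python3 look.py 29 115 315 155 355
python3 - <<'E'
from h import *
e=cv2.imread('pics/w29.png')[130:320,160:350]; e=cv2.resize(e,(570,570),interpolation=cv2.INTER_CUBIC); cv2.imwrite('pics/w29k.png',e)
E
```

```text
t 31.55 tcp [ 0.4531 -0.3418  0.3357] ext [-0.0346 -0.0029] yaw_jaw-EY deg 0.05 F [ 0.5  0.3 -0.2] w -0.0
```

View pics/w29k.png

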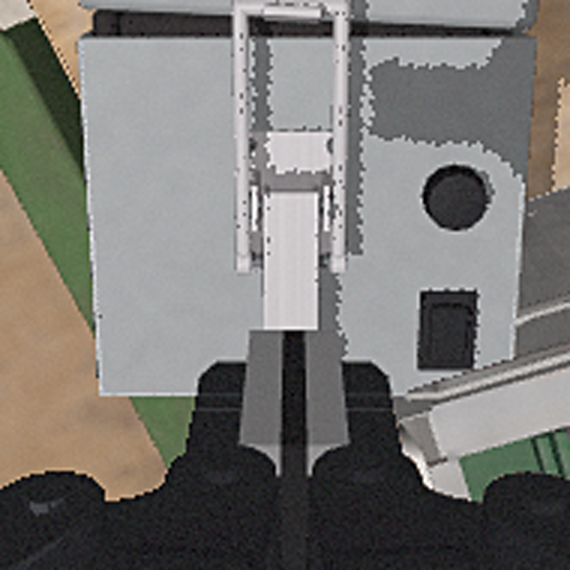

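View pics/c29.png

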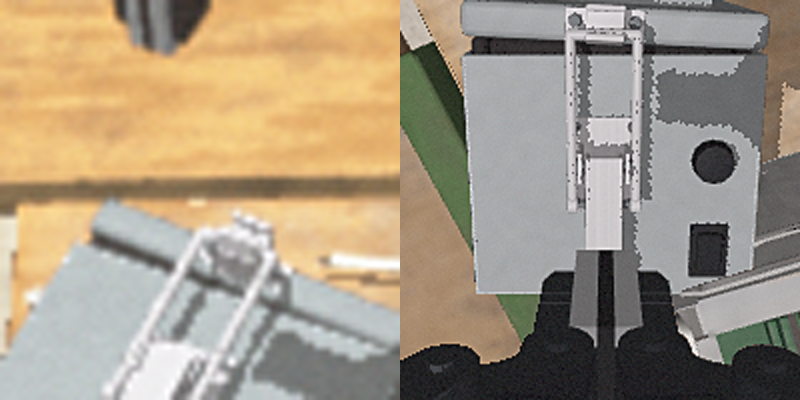

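Run:
```python
from h import *
import pickle
e=cv2.imread('pics/s29.png')[150:225,180:280]; e=cv2.resize(e,None,fx=7,fy=7,interpolation=cv2.INTER_CUBIC); cv2.imwrite('pics/s29k.png',e)
e=cv2.imread('pics/w29.png')[100:180,180:350]; e=cv2.resize(e,None,fx=4.5,fy=4.5,interpolation=cv2.INTER_CUBIC); cv2.imwrite('pics/w29d.png',e)
```

```text
(no output)
```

View pics/s29k.png

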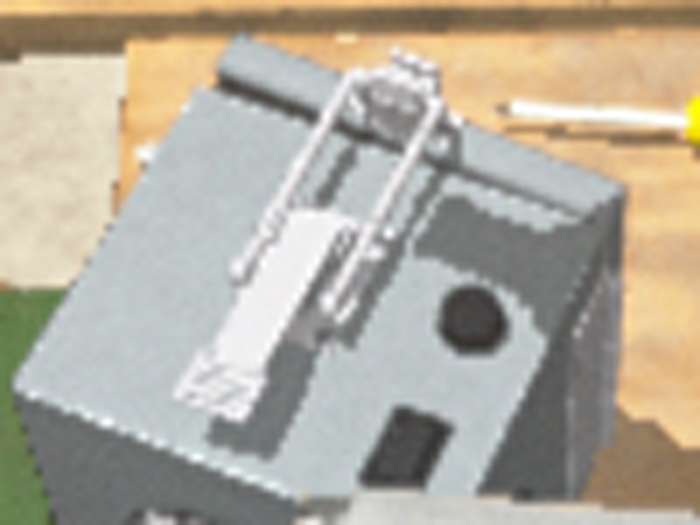

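View pics/w29d.png

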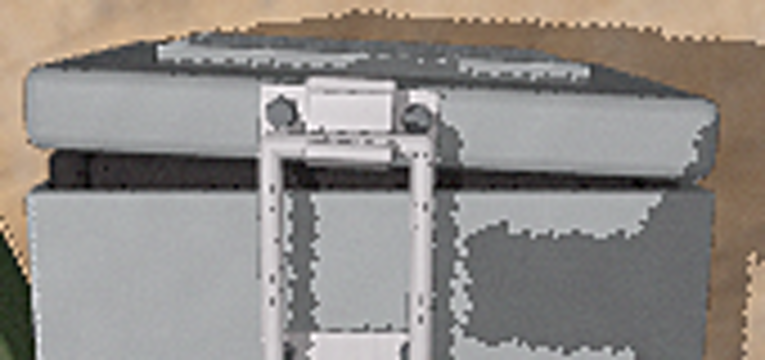

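Run:
```python
from h import *
cs=cam('scene')
for th in (0,.1,.2):
  print(th,[((proj(cs,[*e2w(-.0128+.072*np.cos(th)-.006*np.sin(th),y),.188+.072*np.sin(th)+.006*np.cos(th)])-[180,150])*7).round() for y in (-.017,.007)])
ct=cam('top'); save('top','t30.png'); st()
a=cv2.absdiff(cv2.imread('pics/scene0.png'),cv2.imread('pics/s29.png')).max(2)>60
print(np.argwhere(a[200:,])[:, 1].size)
```

```text
0 [array([165., 388.]), array([237., 415.])]
0.1 [array([164., 373.]), array([236., 401.])]
0.2 [array([164., 357.]), array([236., 384.])]
t 31.7 tcp [ 0.4542 -0.3423  0.3342] ext [-0.0334 -0.0029] yaw_jaw-EY deg 0.07 F [ 0.5  0.9 -0.8] w 0.001
1423
```

View pics/s29.png

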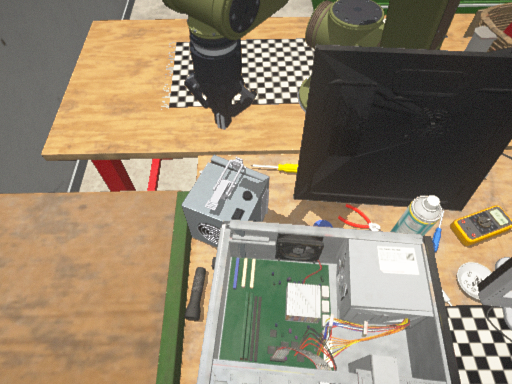

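```bash
python3 -c "
from bench import ctrl
print(ctrl.close_job())"
```

```text
the job is handed in; nothing more can be done
None
```

The door is shut and latched: the bail bar is in the keeper's groove and the lever is fully home. I handed the job in at about 31.7 s of robot time. The hand-in gives no verdict.

- **Door:** I pushed it shut until I felt the seal, at about 17 N on the wrist, then let go. It stayed at about 0.09 rad.
- **Bail:** I gripped it across the legs and lowered the bar into the keeper's mouth, which I had located with the wrist camera. Wrist force while lowering it stayed below about 7 N.
- **Lever:** I pressed it over centre. The push peaked at about 5 N, fell to zero as the lever snapped over, then met a stiff stop at about 8 N.

**Last checks:**
- The door measured about 0.047 rad, against a limit of 0.084.
- The bar was in the groove, drawn up against the nose.
- The lever tab was where it should be at home, to within about 2 mm.
- The gripper was clear of everything and the wrist force was about zero.
- The other things on the bench looked unmoved in the scene picture. I checked that by eye and did not measure it.

**What went wrong or disagreed:**
- **First door push missed.** The fingers moved the door part of the way, pressed on something at its top (7.5 N upward), and after a small lift slid over it. I closed it with a lower, half-open push.
- **First bail grip missed.** The fingers closed above the legs without moving the bail.
- **Likely cause of both:** the fingertips looked to be about 15–20 mm behind the TCP, not 11 mm ahead as `ctrl.nose_length` says. I used the observed value from then on.
- **Extractor width:** it measured about 146 mm against the stated 150 mm, probably because its edges are rounded.

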